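# Re-clamp a manifold block in a cam vise with its port face up

## Task

Free the blue manifold block in the small cam vise by swinging the red-knobbed lever, lift it out, roll it a quarter turn so that the side face with the two brass-ringed ports is on top, and set it gently back on the vise bed between the jaws, centred along them. Then swing the lever back until the jaws hold the block tight, and let go of everything. Do not lay the block on the desk on the way, do not drop it, and leave the things standing around where they are.

Things in the scene. Friction and masses are not known exactly. Their poses are not given: they have to be found in the camera images.
- vise: Steel cam vise, screwed down; base 110 mm wide, from x = -75 to 150 mm; bed 70 mm wide, its top 25 mm above the desk. Origin on the desk below the seat point. x: the way the sliding jaw opens, towards the lever; y: along the jaw faces; z up. Fixed dark jaw: 24 mm thick, 46 mm wide (y), top 49 mm above the desk, face at x = -30 mm.
- seat (a point): Point on the bed's top, on the middle line of the jaws (y = 0), 30 mm from the fixed jaw's face. Axes as the vise's.
- slide_jaw: Steel sliding jaw, 24 mm thick (x), 46 mm wide (y), top 49 mm above the desk. Origin at the middle of its clamping face's lower edge, on the bed. The gap to the fixed jaw is this origin's x in the vise frame + 30 mm: 60 mm at the start, about 78 mm fully open. It is driven only by the cam lever: 15 mm per rad.
- cam_lever (a joint): Cam lever, swings level about an upright axis; 0 at the start (clamped on 60 mm), opens clockwise from above to 1.23 rad, shuts to -0.25. Stiff: takes about 5 N at the knob and stays where left. It meets a 66 mm wide block at about 0.4 rad; there the knob must be pushed on with 10 to 20 N to clamp.
- lever_pivot (a point): Point on the lever's upright axis, at the knob's grip height (70 mm above the desk), 110 mm from the seat along the vise's x.
- lever_knob (a point): Grip point on the red upright round knob at the lever's end (diameter 20 mm, from 54 to 92 mm above the desk), on the knob's axis 76 mm above the desk, 85 mm from the pivot. At the start the lever points 40 degrees from the vise's +x towards its +y.
- manifold: Blue block 60 (x) x 58 (y) x 66 mm (z), 0.4 kg or so. Origin at the centre of the underside; axes at the start as the vise's. Top (+z) has a round aluminium and black seal; the +x face, which at the start is against the sliding jaw, has the two brass-ringed ports; the y faces are plain.
- manifold_center (a point): Centre of the manifold block, axes as the block's.
- port_face (a point): Middle of the block's port face (+x face), 30 mm from its centre, axes as the block's.
- mug: Green mug, 96 mm high; leave it.
- remote_control: Black remote control, 190 x 50 x 22 mm, lying; leave it.
- tape_white: Roll of white tape, 68 mm across, 19 mm high; leave it.
- loupe: Black loupe, 35 mm across, 34 mm high; leave it.
- sample_carousel: Black round sample carousel, 128 mm across, 38 mm high; leave it.
Things that resemble listed ones, but are neither listed nor needed, are in the scene too. Of the things like the manifold, leave any that is brown or orange; of the rest the larger one is meant.

How it is judged:
By the outcome, as a careful person would: the job done as asked, in the order asked, and still so for the second after the job is handed in, with the robot touching nothing.
It also fails if it takes over 61 s, if anything falls off the work surface, if the arm or the gripper's body presses on something with over 40 N, if the wrist force passes 120 N, or if a joint passes its speed limit or range.

## Robot

A 7-joint arm with a two-finger parallel gripper is mounted at the origin on a cart in front of the work surface, level with it; the furniture and walls round the work are solid. World frame = base frame: x ahead of the robot, y to its left, z up, the work surface at z = 0. Lengths are in m, angles in rad, forces in N, time in s.
With the tool pointing down it reaches from about 0.35 to 0.9 m from the base axis. Payload 7.2 kg.
Tool frame: the origin (TCP) lies midway between the tips of the shut fingers; the grasp point (between the pads) lies 19 mm behind it; z points along the fingers, y is the direction in which the jaws open and shut (so a half turn about z gives the same grasp; the last joint's range is limited). The gripper opens to 88 mm and grips with 3 to 60 N. Pads are 20 mm wide; open, the fingers measure 115 mm over their backs; the gripper's body (75 mm by 178 mm) begins 61 mm behind the grasp point.
Start: joints at [1.075, 0.411, -0.013, 1.596, 0.006, 1.134, -0.082], TCP at [0.259, -0.569, 0.223] pointing down, gripper open.
Joint ranges: [-2.95, 2.95], [-0.29, 1.99], [-1.47, 1.44], [0.14, 2.54], [-1.03, 4.17], [0.13, 1.85], [-2.86, 2.86]. Speed limits (rad/s): [2.39, 2.39, 3.01, 3.01, 3.14, 3.14, 3.14].

## Interface

Orientations are given as a unit quaternion [w, x, y, z].
In Python, from cell import * gives the robot as it stands. The module is installed in compiled form; this text tells all that it offers.
- The arm moves only by the shell command python3 -m crank 'ROWS' [FORCE]. ROWS is JSON, a list of rows, each a list of 5 numbers: the opening in per cent of the stroke, from 0 (shut) to 100 (fully open), then the shift along the tool's x, y, z in units of 25 mm (1.0 is 25 mm), then the turn about the tool's z in units of 6 degrees (1.0 is 6 degrees). A call has exactly 10 rows; each row is the pose to reach, as a shift and turn from the pose commanded when the call began, along the tool's axes at that moment; what a row does not reach only later rows make up. A row lasts 1/12 s, in which the tool goes at most 41.7 mm and 7.16 degrees, less where a joint would pass 70% of its speed; a pose out of reach is approached as far as the arm can. A call with a gripper value outside its range is refused whole. The fingers move at their own pace and stop on an object; FORCE is the grip in N (left out, the last holds). Time passes only in rows, so rows that repeat a pose let the fingers close, or fill a call up. It gives the time, the measured TCP pose, the force and the opening at its end, in the units of the state.
- observe(): the state, without advancing time (a new reading comes with each control period).
- camera(name): name is "scene" or "top" or "wrist"; returns a dict with "frame" (480x640x3 uint8, blue, green, red), "range_z" (480x640 float32, m along the optical axis (not along the pixel's ray), 0 where there is no reading), "intrinsics" (3x3 intrinsics, pixels), "k1" (the pictures are not rectified: a ray, as slopes to the right and down, at radius r is drawn at 1 + k1 r^2 times it, then the intrinsics apply), "R" (3x3) and "t" (3): a world point X has camera coordinates R X + t; the wrist camera has in their place "T_tool_cam" (4x4, takes a point from camera to tool coordinates, whose origin is the TCP and whose axes are the flange's). Camera axes: x right, y down, z forward; pixel columns grow to the right and rows downward; lengths in m; the calibration is good to about 2 mm. A picture is of the moment at which its call begins: read the wrist's pose just before it.
- finish_job(): hands the job in, once; it reports no verdict.
The state is a dict: "time": time; "qpos": joint angles; "dq": joint speeds; "joint_efforts": joint torques, N m; "ee_pos": TCP position; "tool_rot": TCP orientation; "force": force on the tool from outside, world axes, zero at the start; "torque": the same for the moment, N m; "finger_gap": finger opening in m.
Only numpy, scipy, OpenCV 4.12 (cv2) and the standard library are available. Lean on these libraries where they do the work, as an engineer would, in place of code of your own. Each camera call takes 0.05 s, during which the arm holds its last target. There are 200 camera calls.

## Working session

There is one attempt and no reset: what is moved stays moved. The work goes in short steps, Python scripts to look and compute and a shell command to move; the robot and the scene stay as the last step left them, time stands still between calls to the robot, and variables do not carry over. Pictures are saved under pics/ and viewed, about 8 in all and at most 12, crops included, and the job is handed in when it is done.

```bash
mkdir -p pics
cat > h.py <<'E'
from cell import *
import numpy as np, cv2
def und(c,u,v):
    K=c["intrinsics"];d=np.array([(u-K[0,2])/K[0,0],(v-K[1,2])/K[1,1]]);s=d.copy()
    for _ in range(20): s=d/(1+c["k1"]*(s@s))
    return np.array([s[0],s[1],1.])
def plane(c,u,v,z):
    R,t=np.array(c["R"]),np.array(c["t"]);o=-R.T@t;d=R.T@und(c,u,v);return o+d*(z-o[2])/d[2]
def cloud(c):
    K=c["intrinsics"];v,u=np.mgrid[:480,:640];p=cv2.undistortPoints
    x=(u-K[0,2])/K[0,0];y=(v-K[1,2])/K[1,1];a,b=x.copy(),y.copy()
    for _ in range(15):
        f=1+c["k1"]*(a*a+b*b);a=x/f;b=y/f
    P=np.stack([a,b,np.ones_like(a)],-1)*c["range_z"][...,None]
    return (P-np.array(c["t"]))@np.array(c["R"])
E
python3 - <<'E'
from h import *
s=observe();print({k:np.round(v,3).tolist() for k,v in s.items()})
import pickle
C={n:camera(n) for n in("scene","top")}
pickle.dump(C,open("c0.pkl","wb"))
for n,c in C.items(): cv2.imwrite(f"pics/{n}0.png",c["frame"]);print(n,np.round(-np.array(c["R"]).T@c["t"],3),c["k1"],c["intrinsics"][0])
E
```

```text
{'time': 0.0, 'qpos': [1.075, 0.412, -0.013, 1.597, 0.006, 1.134, -0.082], 'dq': [0.0, -0.001, -0.0, -0.001, 0.0, -0.001, 0.001], 'joint_efforts': [0.002, -58.796, 0.643, -29.108, -0.054, 0.018, 0.0], 'ee_pos': [0.259, -0.568, 0.222], 'tool_rot': [-0.001, 0.977, 0.212, -0.0], 'force': [0.521, 0.318, -0.553], 'torque': [-0.032, -0.041, 0.006], 'finger_gap': 0.088}
scene [-0.115  0.41   0.859] 0.001384064602618784 [478.53862035   0.         310.85849355]
top [0.465 0.006 1.203] -0.09733266467659031 [452.4979753    0.         319.25309534]
```

View pics/top0.png

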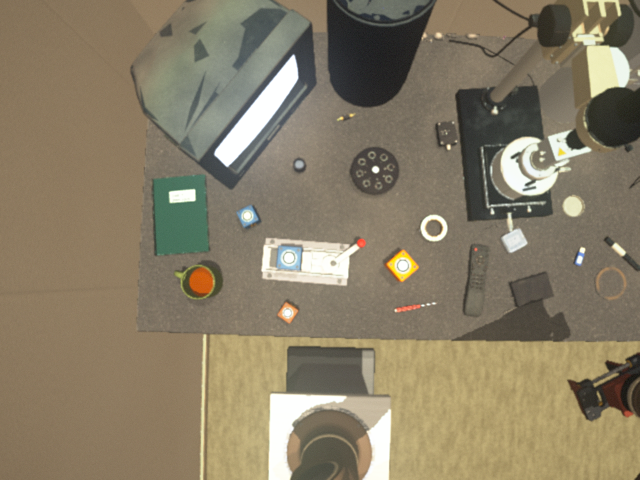

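View pics/scene0.png

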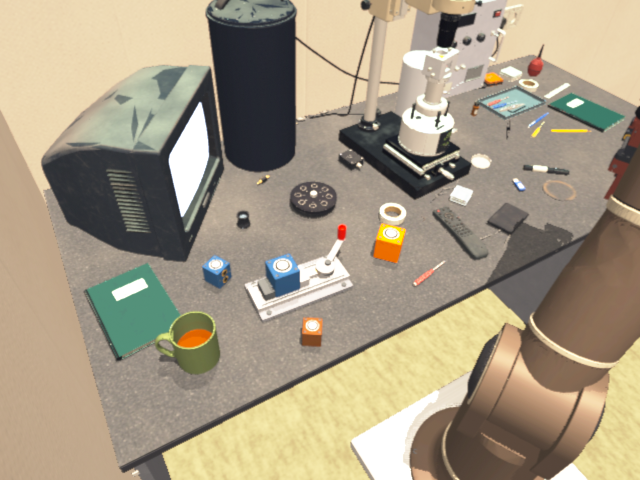

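Top view: the vise is at px (305,262), its +x pointing right (world −y), with the blue block at (289,258) and the red knob at (362,243). The smaller blue decoy is at (248,216). Scene view agrees. Now I'll measure.

Run:
```python
from h import *
import pickle
C=pickle.load(open("c0.pkl","rb"))
for n,c in C.items():
    P=cloud(c);hsv=cv2.cvtColor(c["frame"],cv2.COLOR_BGR2HSV);H,S,V=[hsv[...,i].astype(int) for i in range(3)]
    z=P[...,2];near=(abs(P[...,0]-0.40)<.14)&(abs(P[...,1]-.06)<.22)
    def rep(name,m,zz=None):
        m=m.astype(np.uint8);k,l,st,ce=cv2.connectedComponentsWithStats(m)
        for i in range(1,k):
            if st[i,4]<12: continue
            pts=P[l==i]
            uv=np.argwhere(l==i)[:,::-1]
            q=np.array([plane(c,u,v,zz)[:2] for u,v in uv]) if zz else pts[:,:2]
            r=cv2.minAreaRect((q*1000).astype(np.float32))
            print(n,name,st[i].tolist(),'mean',np.round(pts.mean(0),4),'rect',np.round(r[0],1),np.round(r[1],1),round(r[2],1), 'z',np.round(np.percentile(pts[:,2],[5,50,95]),3))
    blue=(abs(H-106)<14)&(S>90)
    blk=((P[...,2]>.08)&(P[...,2]<.1)&near)
    rep('blktop',blk&(abs(P[...,1]-0.1)<.06),.091)
    rep('red',((H<8)|(H>172))&(S>150)&near&(z>.04))
    rep('base',near&(z>.008)&(z<.15)&(abs(P[...,0]-.38)<.09)&(abs(P[...,1]-.04)<.17))
c=C["top"]
cv2.imwrite("pics/crop.png",cv2.resize(c["frame"][215:305,245:385],None,fx=5.5,fy=5.5,interpolation=cv2.INTER_CUBIC))
```

```text
scene blktop [265, 254, 35, 29, 641] mean [0.5023 0.1119 0.0901] rect [501.7 112.3] [62.3 64.8] 86.3 z [0.083 0.091 0.094]
scene red [341, 228, 5, 12, 33] mean [ 0.5388 -0.0671  0.0781] rect [538.  -67.6] [11.9  3.8] 89.8 z [0.062 0.08  0.09 ]
scene base [259, 273, 94, 48, 1147] mean [0.4587 0.0651 0.0146] rect [459.6  74.6] [226.   31.2] 87.1 z [0.009 0.013 0.025]
scene base [302, 318, 20, 28, 518] mean [0.3611 0.1176 0.0382] rect [367.5 114.1] [39.  43.9] 59.7 z [0.013 0.044 0.047]
top blktop [276, 245, 26, 25, 568] mean [0.5067 0.1107 0.0898] rect [506.8 110.4] [60.4 57.8] 86.5 z [0.086 0.09  0.094]
top base [262, 272, 86, 13, 687] mean [0.4584 0.0662 0.0138] rect [457.   76.4] [225.   27.4] 89.1 z [0.009 0.012 0.025]
top base [277, 301, 23, 22, 279] mean [0.3691 0.114  0.0431] rect [368.1 114.8] [39.7 42.7] 57.6 z [0.033 0.044 0.048]
```

View pics/crop.png

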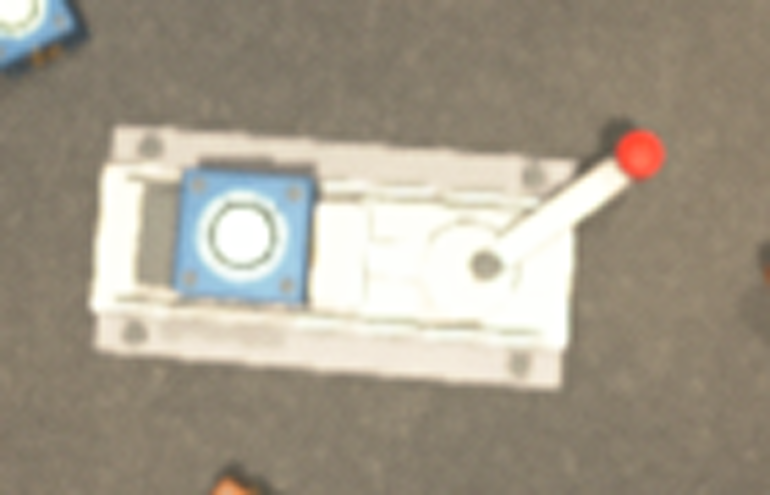

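The crop shows the block top centred near (245,238), the lever pivot at (485,265) and the knob at (640,153). The base is turned about 4° clockwise.

Run:
```python
from h import *
import pickle
from scipy.optimize import least_squares
C=pickle.load(open("c0.pkl","rb"))
for n,c in C.items():
    P=cloud(c);z=P[...,2]
    m=((z>.007)&(z<.06)&(abs(P[...,0]-.51)<.085)&(abs(P[...,1]-.066)<.15)).astype(np.uint8)
    k,l,st,_=cv2.connectedComponentsWithStats(m);i=1+np.argmax(st[1:,4])
    q=P[l==i];q=q[q[:,2]<.027];r=cv2.minAreaRect((q[:,:2]*1000).astype(np.float32));print(n,st[i],r)
c=C["top"];K=c["intrinsics"]
hsv=cv2.cvtColor(c["frame"],cv2.COLOR_BGR2HSV)
r=cv2.inRange(hsv,(0,150,80),(8,255,255))|cv2.inRange(hsv,(172,150,80),(180,255,255))
r[:230]=0;r[256:]=0;r[:,:350]=0;r[:,372:]=0
v,u=np.nonzero(r);print("knobpx",u.mean(),v.mean(),len(u),plane(c,u.mean(),v.mean(),.09))
px=lambda a,b:(245+a/5.5-.5,215+b/5.5-.5)
print("pivot .05",plane(c,*px(485,265),.06))
for a in [(115,127),(575,163),(562,388),(95,351)]: print("base corner z=.012",plane(c,*px(*a),.012))
b=[(190,168),(316,178),(305,304),(176,294)]
for a in b: print("blk",plane(c,*px(*a),.091))
c=C["scene"];P=cloud(c)
hsv=cv2.cvtColor(c["frame"],cv2.COLOR_BGR2HSV);r=cv2.inRange(hsv,(0,150,80),(8,255,255))|cv2.inRange(hsv,(172,150,80),(180,255,255))
r[:220]=0;r[245:]=0;r[:,:330]=0;r[:,350:]=0
v,u=np.nonzero(r);print("scene knob",u.min(),u.max(),v.min(),v.max(),plane(c,u.mean(),v.mean(),.074))
```

```text
scene [ 244  238  109   83 3490] ((500.0774230957031, 72.44816589355469), (226.4132843017578, 113.03581237792969), 86.53582763671875)
top [ 261  237  100   48 2947] ((501.57232666015625, 74.82234191894531), (227.03094482421875, 110.21085357666016), 86.76018524169922)
knobpx 360.9298245614035 242.47368421052633 57 [ 0.54702532 -0.06588777  0.09      ]
pivot .05 [0.49653871 0.00251005 0.06      ]
base corner z=.012 [0.56025417 0.182166   0.012     ]
base corner z=.012 [ 0.5476689 -0.039711   0.012    ]
base corner z=.012 [ 0.44004947 -0.03561246  0.012     ]
base corner z=.012 [0.45223434 0.18845834 0.012     ]
blk [0.53620458 0.1360078  0.091     ]
blk [0.5329527  0.07917714 0.091     ]
blk [0.47642932 0.08263549 0.091     ]
blk [0.47951294 0.14064745 0.091     ]
scene knob 338 345 224 239 [ 0.54897104 -0.06983638  0.074     ]
```

```bash
python3 -m crank '[[100,1.5,-1.1,0,-1],[100,3,-2.1,0,-2],[100,4.5,-3.2,0,-3],[100,6,-4.2,0,-4],[100,7.5,-5.3,0,-5],[100,9,-6.4,0,-6],[100,10.5,-7.5,0,-7],[100,12,-8.5,0,-8],[100,13.5,-9.6,0,-9],[100,15,-10.7,0,-10]]' 40
cat >> h.py <<'E'
def tool():
    s=observe();from scipy.spatial.transform import Rotation as Ro
    q=s["tool_rot"];R=Ro.from_quat([q[1],q[2],q[3],q[0]]).as_matrix();return s,R,np.array(s["ee_pos"])
def go(target,alpha=None):
    s,R,p=tool();d=R.T@(np.array(target)-p)/.025
    a=np.degrees(np.arctan2(R[1,0],R[0,0]))
    print("t",s["time"],"p",np.round(p,4),"alpha",round(a,2),"zax",np.round(R[:,2],3),"units",np.round(d,2),"turn",None if alpha is None else round((a-alpha)/6,2))
SEAT=np.array([.5035,.1105,.025]);XV=np.array([-.0576,-.9983,0]);YV=np.array([.9983,-.0576,0])
def knob(th):
    f=np.radians(40)-th;return SEAT*[1,1,0]+.110*XV+.085*(np.cos(f)*XV+np.sin(f)*YV)
E
python3 -c "
from h import *
k=knob(0);k[2]=.16;print(k);go(k,86.7)"
```

```text
time: 0.93
ee_pos: [0.4682, -0.2061, 0.2226]
tool_rot: [0.0, 0.738, 0.674, -0.0]
force: [-0.1, -0.7, 0.1]
finger_gap: 0.088
[ 0.54795751 -0.06746317  0.16      ]
t 0.9333 p [ 0.4682 -0.2061  0.2226] alpha 84.79 zax [-0. -0. -1.] units [5.81 2.67 2.5 ] turn -0.32
```

```bash
python3 -m crank '[[100,1.5,0.7,0.2,-0.3],[100,3,1.3,0.4,-0.3],[100,4.5,2,0.6,-0.3],[100,5.8,2.67,0.8,-0.3],[100,5.8,2.67,0.8,-0.3],[100,5.8,2.67,0.8,-0.3],[100,5.8,2.67,0.8,-0.3],[100,5.8,2.67,0.8,-0.3],[100,5.8,2.67,0.8,-0.3],[100,5.8,2.67,0.8,-0.3]]'
cat >> h.py <<'E'
def wcam():
    s,R,p=tool();c=camera("wrist");T=np.array(c["T_tool_cam"]);M=np.eye(4);M[:3,:3]=R;M[:3,3]=p;W=M@T
    c["R"]=W[:3,:3].T;c["t"]=-W[:3,:3].T@W[:3,3];return c
E
python3 -c "
from h import *
k=knob(0);k[2]=.16;go(k,86.7)
c=wcam();import pickle;pickle.dump(c,open('w1.pkl','wb'));cv2.imwrite('pics/w1.png',c['frame']);print(-c['R'].T@c['t'])
"
```

```text
time: 1.77
ee_pos: [0.5478, -0.0715, 0.2029]
tool_rot: [0.0, 0.73, 0.683, -0.0]
force: [-0.9, -0.7, 0.5]
finger_gap: 0.0877
t 1.7667 p [ 0.5478 -0.0715  0.2029] alpha 86.18 zax [ 0.    -0.001 -1.   ] units [ 0.16 -0.    1.71] turn -0.09
[5.52027172e-01 5.29500244e-04 3.64905981e-01]
```

View pics/w1.png

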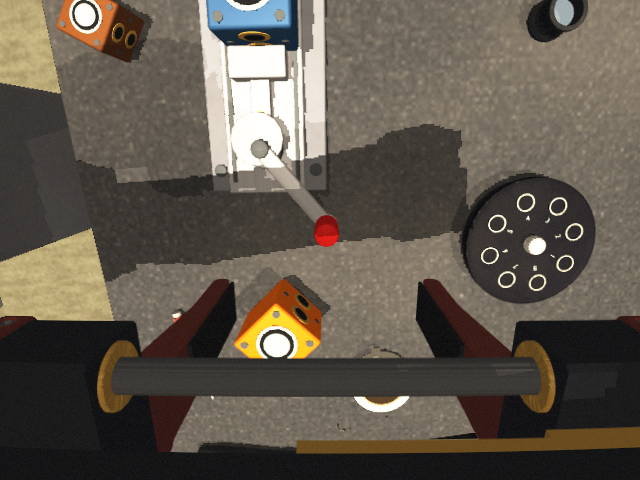

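The wrist view shows the knob at (326,230), pivot at (260,148) and the ported side of the block at (254,37). The orange decoy at (280,335) is clear of the planned swing.

```bash
python3 -c "
from h import *
import pickle;c=pickle.load(open('w1.pkl','rb'));P=cloud(c)
hsv=cv2.cvtColor(c['frame'],cv2.COLOR_BGR2HSV)
r=(cv2.inRange(hsv,(0,150,60),(8,255,255))|cv2.inRange(hsv,(172,150,60),(180,255,255)))>0
r[:200]=0;r[260:]=0;r[:,:300]=0;r[:,350:]=0
q=P[r];print(q.min(0),q.max(0),len(q));t=q[q[:,2]>.088];print('top',t.mean(0),t.min(0),t.max(0),len(t))
print('pivot',P[148,260],'piv ray', plane(c,260,148,P[148,260][2]))
z=P[...,2]
m=(z>.007)&(z<.027)&(abs(P[...,0]-.5)<.075)&(P[...,1]>-.06)&(P[...,1]<.09)
q=P[m]
for y in (-.02,0,.02,.04,.06,.08):
  s=q[abs(q[:,1]-y)<.004];print(y,np.round([s[:,0].min(),s[:,0].max()],4))
print('ymin',q[:,1].min())
b=P[(z>.085)&(z<.097)&(P[...,1]>.05)&(abs(P[...,0]-.5)<.07)];print('blk top',b.min(0),b.max(0),b.mean(0))
k=knob(0);k[2]=.06;print(k);go(k,86.7)
"
```

```text
[ 0.53852916 -0.1021109  -0.00180361] [5.59542300e-01 5.29500244e-04 3.64905981e-01] 642
top [ 0.54810117 -0.06608108  0.09417386] [ 0.53867003 -0.0767398   0.08800964] [5.57555292e-01 5.29500244e-04 3.64905981e-01] 476
pivot [0.49841235 0.00092399 0.05607233] piv ray [0.49841235 0.00092399 0.05607233]
-0.02 [0.442  0.5508]
0 [0.4424 0.5521]
0.02 [0.4437 0.5534]
0.04 [0.4445 0.5548]
0.06 [0.4463 0.5552]
0.08 [0.4469 0.5566]
ymin -0.04159209212567681
blk top [0.47642074 0.07832194 0.08501858] [0.53552654 0.10043925 0.09420444] [0.50657445 0.08829215 0.0907373 ]
[ 0.54795751 -0.06746317  0.06      ]
t 1.8167 p [ 0.5478 -0.0713  0.2029] alpha 86.2 zax [ 0. -0. -1.] units [ 0.16 -0.01  5.71] turn -0.08
```

```bash
python3 -m crank '[[60,0.1,0,1.5,-0.1],[55,0.1,0,3,-0.1],[50,0.1,0,4.3,-0.1],[50,0.1,0,5.2,-0.1],[50,0.1,0,5.7,-0.1],[50,0.1,0,5.7,-0.1],[10,0.1,0,5.7,-0.1],[5,0.1,0,5.7,-0.1],[5,0.1,0,5.7,-0.1],[5,0.1,0,5.7,-0.1]]' 40
python3 -c "
from h import *
s,R,p=tool();go(p,86.7)
k0=np.r_[p[:2],0]
for th in np.linspace(0,1.2,9)[1:]: 
  d=R.T@(knob(th)-knob(0))/.025;print(round(th,2),np.round(d,2))"
```

```text
time: 2.65
ee_pos: [0.5493, -0.0677, 0.0616]
tool_rot: [0.001, 0.726, 0.688, 0.001]
force: [-0.4, 0.7, 0.9]
finger_gap: 0.0246
t 2.65 p [ 0.5493 -0.0677  0.0616] alpha 86.9 zax [ 0.003 -0.    -1.   ] units [0. 0. 0.] turn 0.03
0.15 [-0.3  -0.41 -0.  ]
0.3 [-0.53 -0.87 -0.  ]
0.45 [-0.69 -1.35 -0.  ]
0.6 [-0.77 -1.85 -0.  ]
0.75 [-0.78 -2.36 -0.01]
0.9 [-0.72 -2.87 -0.01]
1.05 [-0.58 -3.36 -0.01]
1.2 [-0.36 -3.82 -0.01]
```

```bash
python3 -m crank '[[5,0,0,0,0],[5,0,0,0,0],[5,-0.3,-0.41,0,0],[5,-0.53,-0.87,0,0],[5,-0.69,-1.35,0,0],[5,-0.77,-1.85,0,0],[5,-0.78,-2.36,0,0],[5,-0.72,-2.87,0,0],[5,-0.58,-3.36,0,0],[5,-0.36,-3.8,0,0]]' 40
python3 -c "
from h import *
k=knob(1.23);k[2]=.06;print(k);go(k,86.7)"
```

```text
time: 3.48
ee_pos: [0.4542, -0.0764, 0.0613]
tool_rot: [0.003, 0.728, 0.686, -0.0]
force: [3.4, -11.2, 0.5]
finger_gap: 0.0192
[ 0.44991033 -0.06996367  0.06      ]
t 3.4833 p [ 0.4542 -0.0764  0.0613] alpha 86.59 zax [ 0.004 -0.005 -1.   ] units [ 0.25 -0.19  0.05] turn -0.02
```

```bash
python3 -m crank '[[5,0.1,-0.15,0,0],[5,0.1,-0.15,0,0],[60,0.1,-0.1,0,0],[60,0.1,-0.1,0,0],[60,0.1,-0.1,0,0],[60,0.1,-0.1,-1,0],[100,0.1,-0.1,-2.5,0],[100,0.1,-0.1,-4,0],[100,1,0.5,-5,0],[100,2.5,1,-5,0]]' 40
python3 -c "
from h import *
c=wcam();import pickle;pickle.dump(c,open('w2.pkl','wb'));P=cloud(c);z=P[...,2];cv2.imwrite('pics/w2.png',c['frame'])
hsv=cv2.cvtColor(c['frame'],cv2.COLOR_BGR2HSV)
r=(cv2.inRange(hsv,(0,150,60),(8,255,255))|cv2.inRange(hsv,(172,150,60),(180,255,255)))>0
q=P[r&(z>.085)&(z<.1)&(P[...,0]<.52)];print('knob',np.median(q,0),len(q),knob(1.23))
b=P[(z>.085)&(z<.097)&(P[...,1]>.05)&(abs(P[...,0]-.5)<.07)];print('blk top',b.min(0),b.max(0))
print(cv2.minAreaRect((b[:,:2]*1000).astype(np.float32)))
t=SEAT+.018*XV+.003*YV;t[2]=.14;print(t);go(t,86.7)"
```

```text
time: 4.32
ee_pos: [0.4843, -0.0129, 0.1904]
tool_rot: [0.004, 0.728, 0.685, 0.002]
force: [2.5, -0.2, -0.3]
finger_gap: 0.0692
knob [ 0.45030517 -0.06807298  0.09125087] 475 [ 0.44991033 -0.06996367  0.        ]
blk top [0.4766766  0.07843869 0.08528106] [0.53723869 0.14034376 0.09569045]
((507.2149658203125, 109.27982330322266), (59.75792694091797, 58.787811279296875), 86.63471984863281)
[0.5054581 0.0923578 0.14     ]
t 4.3667 p [ 0.486  -0.0021  0.1889] alpha 87.1 zax [ 0.009  0.004 -1.   ] units [3.81 0.57 1.98] turn 0.07
```

View pics/w2.png

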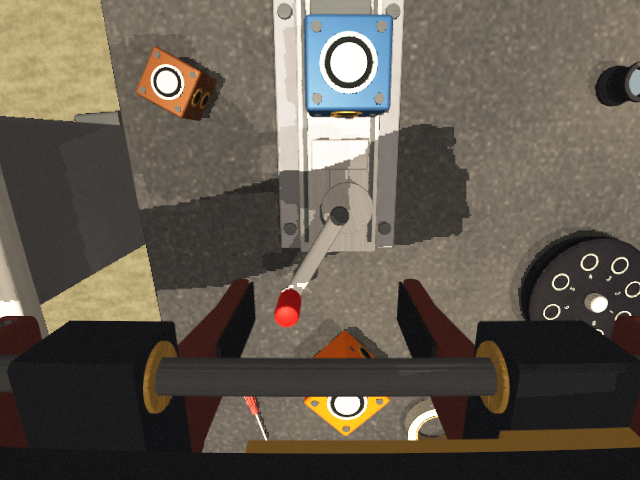

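The lever is open, with the knob at (288,308) matching 1.23 rad. The block is still in place with its top centred at (349,62), so I'll approach it.

```bash
python3 -m crank '[[100,1,0.2,0,0.05],[100,2,0.3,0.2,0.05],[100,3,0.45,0.5,0.05],[100,3.4,0.5,0.8,0.05],[100,3.4,0.5,1,0.05],[100,3.4,0.5,1,0.05],[100,3.4,0.5,1,0.05],[100,3.4,0.5,1,0.05],[100,3.4,0.5,1,0.05],[100,3.4,0.5,1,0.05]]' 20
python3 -c "
from h import *
go([.5061,.0903,.039],86.65)"
```

```text
time: 5.2
ee_pos: [0.4985, 0.073, 0.1605]
tool_rot: [0.0, 0.728, 0.685, 0.0]
force: [-0.4, 0.2, -0.3]
finger_gap: 0.0878
t 5.2 p [0.4985 0.073  0.1605] alpha 86.53 zax [ 0.001 -0.    -1.   ] units [0.71 0.26 4.86] turn -0.02
```

```bash
python3 -m crank '[[100,0.7,0.26,0.5,0],[100,0.7,0.26,1.5,0],[100,0.7,0.26,2.5,0],[100,0.7,0.26,3.5,0],[100,0.7,0.26,4.4,0],[100,0.7,0.26,4.86,0],[100,0.7,0.26,4.86,0],[40,0.7,0.26,4.86,0],[40,0.7,0.26,4.86,0],[40,0.7,0.26,4.86,0]]' 20
python3 -c "
from h import *
go([.5061,.0903,.039],86.65)"
```

```text
time: 6.03
ee_pos: [0.5069, 0.0911, 0.0401]
tool_rot: [0.001, 0.728, 0.686, 0.001]
force: [-0.0, 0.1, 0.6]
finger_gap: 0.0714
t 6.0333 p [0.5069 0.0911 0.0401] alpha 86.6 zax [ 0.002  0.    -1.   ] units [-0.03 -0.03  0.04] turn -0.01
```

```bash
python3 -m crank '[[30,0,0,0,0],[30,0,0,0,0],[30,0,0,0,0],[30,0,0,0,0],[30,0,0,0,0],[30,0,0,-0.2,0],[30,0,0,-0.5,0],[30,0,0,-0.8,0],[30,0,0,-1,0],[30,0,0,-1,0]]' 20
cat >> h.py <<'E'
def tilt(name=None):
    c=camera("scene");P=cloud(c);z=P[...,2];hsv=cv2.cvtColor(c["frame"],cv2.COLOR_BGR2HSV)
    m=(cv2.inRange(hsv,(96,90,30),(118,255,255))>0)&(abs(P[...,0]-.5)<.09)&(abs(P[...,1]-.1)<.09)&(z>.02)
    q=P[m];v=(q-SEAT);xz=np.stack([v@XV,q[:,2]],1)
    f=q[(v@YV)>np.percentile(v@YV,50)]
    print("blue n",len(q),"xv",np.round(np.percentile(xz[:,0],[1,50,99]),4),"z",np.round(np.percentile(q[:,2],[1,50,99]),4))
    r=cv2.minAreaRect((xz*1000).astype(np.float32));print("rect xz",np.round(r[0],1),np.round(r[1],1),round(r[2],1))
    if name: cv2.imwrite(name,cv2.resize(c["frame"][190:350,200:400],None,fx=4,fy=3.75))
E
python3 -c "
from h import *
s,R,p=tool();go(p,86.65);print(s['force'],s['torque'],s['finger_gap']);tilt('pics/s1.png')"
```

```text
time: 6.87
ee_pos: [0.5066, 0.0911, 0.065]
tool_rot: [0.001, 0.728, 0.686, 0.001]
force: [0.2, -0.4, -4.5]
finger_gap: 0.058
t 6.8667 p [0.5066 0.0911 0.065 ] alpha 86.6 zax [ 0.002  0.    -1.   ] units [0. 0. 0.] turn -0.01
[ 0.22514139 -0.44791678 -4.45242416] [-0.13252903 -0.16738343 -0.00118184] 0.0579680083776742
blue n 598 xv [-0.03   -0.0191  0.008 ] z [0.0561 0.0976 0.1185]
rect xz [ -4.6 116.3] [126.1  49. ] 79.6
```

View pics/s1.png

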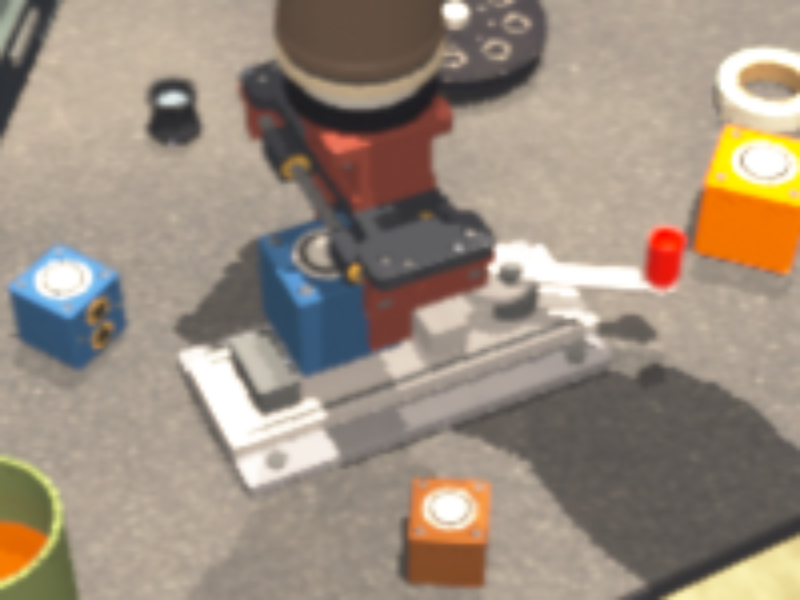

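```bash
python3 -m crank '[[30,0,0,-0.4,0],[30,0,0,-0.8,0],[30,0,0,-1.2,0],[30,0,0,-1.3,0],[30,0,0,-1.3,0],[30,0,0,-1.3,0],[30,0,0,-1.3,0],[30,0,0,-1.3,0],[30,0,0,-1.3,0],[30,0,0,-1.3,0]]' 11
python3 -c "
from h import *
s,R,p=tool();go(p,86.65);print(s['force'],s['torque'],s['finger_gap']);tilt('pics/s2.png')"
python3 -m crank '[[30,0,0,0,0],[30,0,0,0,0],[30,0,0,0,0],[30,0,0,0,0],[30,0,0,0,0],[30,0,0,0,0],[30,0,0,0,0],[30,0,0,0,0],[30,0,0,0,0],[30,0,0,0,0]]' 8
python3 -c "
from h import *
s,R,p=tool();go(p,86.65);print(s['force'],s['torque'],s['finger_gap']);tilt('pics/s3.png')"
```

```text
time: 7.75
ee_pos: [0.5056, 0.0909, 0.0958]
tool_rot: [-0.0, 0.728, 0.686, -0.0]
force: [0.7, 0.7, -4.5]
finger_gap: 0.0582
t 7.75 p [0.5056 0.0909 0.0958] alpha 86.61 zax [-0.001 -0.    -1.   ] units [0. 0. 0.] turn -0.01
[ 0.66260091  0.73487621 -4.52581497] [-0.115449   -0.07415242 -0.0070339 ] 0.05819967434599091
blue n 627 xv [-0.0297 -0.0191  0.009 ] z [0.0875 0.1272 0.1491]
rect xz [ -7.1 134.9] [103.1  49. ] 79.8
time: 8.63
ee_pos: [0.5058, 0.0909, 0.0961]
tool_rot: [0.0, 0.728, 0.686, -0.0]
force: [-0.1, -0.6, -4.3]
finger_gap: 0.0579
t 8.6333 p [0.5058 0.0909 0.0961] alpha 86.61 zax [-0. -0. -1.] units [0. 0. 0.] turn -0.01
[-0.11638534 -0.56326583 -4.34612133] [-0.11676828 -0.03980277 -0.0120312 ] 0.05791782022951341
blue n 625 xv [-0.0297 -0.0194  0.0087] z [0.0883 0.1276 0.1497]
rect xz [ -7.2 132.3] [97.6 50.2] 77.9
```

```bash
python3 -m crank '[[30,0,0,0,0],[30,0,0,0,0],[30,0,0,0,0],[30,0,0,0,0],[30,0,0,0,0],[30,0,0,0,0],[30,0,0,0,0],[30,0,0,0,0],[30,0,0,0,0],[30,0,0,0,0]]' 6
python3 -c "
from h import *
s,R,p=tool();print(s['force'],s['torque'],s['finger_gap']);tilt('pics/s4.png')"
```

```text
time: 9.52
ee_pos: [0.5059, 0.0909, 0.0961]
tool_rot: [0.0, 0.728, 0.686, 0.0]
force: [-0.7, -0.4, -5.1]
finger_gap: 0.058
[-0.69505959 -0.44527178 -5.05627057] [-0.10889986 -0.08141335 -0.04851401] 0.058049505955838916
blue n 624 xv [-0.0298 -0.0191  0.0084] z [0.0881 0.1277 0.1494]
rect xz [ -7.5 131.3] [95.8 50.4] 77.7
```

The block is held level and won't pivot under its own weight even at 6 N. I'll centre it in y and use the fixed jaw's top edge to roll it between the pads.

```bash
python3 -m crank '[[30,0,0,0,0],[30,0,0,0,0],[30,-0.1,-0.14,0.3,0],[30,-0.1,-0.14,0.6,0],[30,-0.1,-0.14,0.9,0],[30,-0.1,-0.14,1.2,0],[30,-0.1,-0.14,1.5,0],[30,-0.1,-0.14,1.56,0],[30,-0.1,-0.14,1.56,0],[30,-0.1,-0.14,1.56,0]]' 12
python3 -c "
from h import *
s,R,p=tool();print(s['force'],s['torque'],s['finger_gap']);go(SEAT*[1,1,0]+.019*XV+[0,0,.057],86.65)"
```

```text
time: 10.4
ee_pos: [0.5022, 0.0888, 0.057]
tool_rot: [-0.0, 0.728, 0.686, -0.0]
force: [0.2, 0.8, -4.3]
finger_gap: 0.0578
[ 0.19457311  0.81965743 -4.2855915 ] [-0.10977283 -0.06446195  0.01266239] 0.05777350580154554
t 10.4 p [0.5022 0.0888 0.057 ] alpha 86.62 zax [-0.  0. -1.] units [0.11 0.   0.  ] turn -0.0
```

```bash
python3 -m crank '[[30,0.12,0,0,0],[30,0.18,-0.05,0,0],[30,0.27,-0.17,0,0],[30,0.38,-0.32,0,0],[30,0.5,-0.47,0,0],[30,0.64,-0.6,0,0],[30,0.79,-0.73,0,0],[30,0.95,-0.84,0,0],[30,1.12,-0.93,0,0],[30,1.12,-0.93,0,0]]' 12
sed -i 's/\[30,0.12/&/' /dev/null; python3 -c "
from h import *
s,R,p=tool();print(s['force'],s['torque'],s['finger_gap']);go(p,86.65);tilt('pics/s5.png')"
```

```text
time: 11.23
ee_pos: [0.4839, 0.1158, 0.059]
tool_rot: [0.003, 0.729, 0.685, 0.001]
force: [4.9, -9.3, 4.3]
finger_gap: 0.0578
[ 4.90277073 -9.34536705  4.27994819] [-2.13340848 -1.33982802 -0.28229626] 0.05782870468865358
t 11.2333 p [0.4839 0.1158 0.059 ] alpha 86.45 zax [ 0.006 -0.003 -1.   ] units [0. 0. 0.] turn -0.03
blue n 331 xv [-0.0453 -0.0296  0.024 ] z [0.0426 0.0942 0.1338]
rect xz [-22.2 102. ] [ 54.2 129. ] 25.5sed: couldn't edit /dev/null: not a regular file
```

I put the lift values in the y column by mistake, so the block shifted 23 mm sideways while pushing on the jaw at about 10 N. I'll look before going on.

View pics/s5.png

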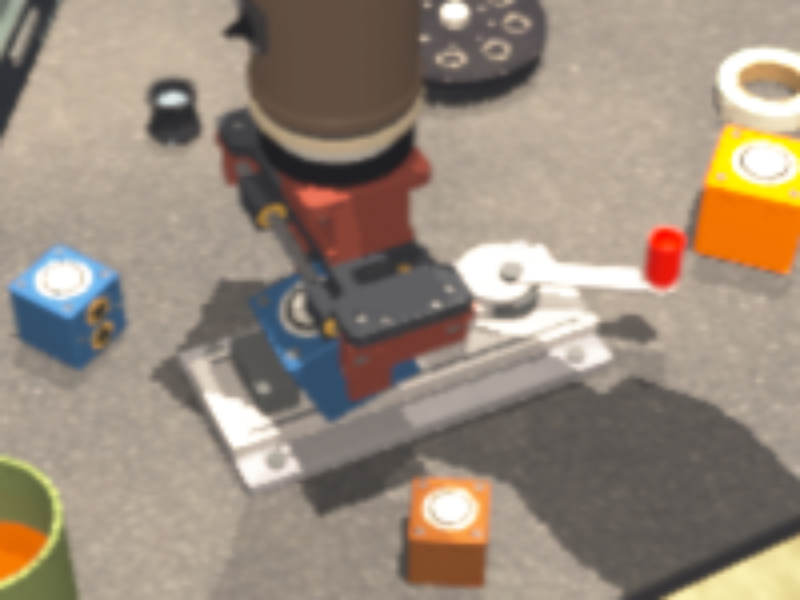

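Luckily the block is still firmly in the grip and has rolled part of the way in the right direction. I'll lift clear, re-centre and measure the tilt.

```bash
python3 -m crank '[[30,0,0,-0.3,0],[30,0,0,-0.7,0],[30,0,0,-1.1,0],[30,0,0,-1.5,0],[30,0,0,-1.9,0],[30,-0.2,0.3,-2.2,0],[30,-0.4,0.6,-2.4,0],[30,-0.5,0.8,-2.4,0],[30,-0.5,0.8,-2.4,0],[30,-0.5,0.8,-2.4,0]]' 12
cat >> h.py <<'E'
def left(c=None):  # plane fit to big blue faces seen by scene camera
    c=camera("scene");P=cloud(c);hsv=cv2.cvtColor(c["frame"],cv2.COLOR_BGR2HSV)
    m=(cv2.inRange(hsv,(96,80,30),(118,255,255))>0)&(abs(P[...,0]-.5)<.09)&(abs(P[...,1]-.11)<.07)&(P[...,2]>.02)
    m=cv2.erode(m.astype(np.uint8),np.ones((3,3)))>0
    q=P[m];q=np.stack([(q-SEAT)@XV,(q-SEAT)@YV,q[:,2]],1);rng=np.random.default_rng(0)
    for _ in range(3):
        best=None
        for i in range(400):
            if len(q)<30: return
            a,b,d=q[rng.choice(len(q),3,False)];n=np.cross(b-a,d-a);l=np.linalg.norm(n)
            if l<1e-5: continue
            n/=l;k=abs((q-a)@n)<.0025
            if best is None or k.sum()>best.sum(): best=k
        w=q[best];n=np.linalg.svd(w-w.mean(0))[2][2]
        print("face n",len(w),"cent",np.round(w.mean(0),4),"normal",np.round(n,3),"min",np.round(w.min(0),3),"max",np.round(w.max(0),3));q=q[~best]
E
python3 -c "
from h import *
s,R,p=tool();print(s['force'],s['torque'],s['finger_gap']);go(SEAT*[1,1,0]+[0,0,.057],86.65);left();tilt('pics/s6.png')"
```

```text
time: 12.12
ee_pos: [0.4999, 0.1037, 0.1166]
tool_rot: [-0.0, 0.728, 0.685, -0.0]
force: [-0.4, -0.7, -3.5]
finger_gap: 0.0582
[-0.39400296 -0.66746345 -3.54438367] [-0.03464251 -0.10064675  0.03570627] 0.058203423021200705
t 12.1167 p [0.4999 0.1037 0.1166] alpha 86.54 zax [-0.001 -0.    -1.   ] units [0.28 0.13 2.38] turn -0.02
face n 159 cent [-0.0125 -0.032   0.1371] normal [-0.013  1.    -0.017] min [-0.032 -0.034  0.104] max [ 0.035 -0.029  0.162]
face n 41 cent [-0.0246 -0.0112  0.1564] normal [ 0.327 -0.009 -0.945] min [-0.032 -0.029  0.152] max [-0.009  0.018  0.161]
blue n 382 xv [-0.0336 -0.0165  0.0365] z [0.1017 0.1501 0.1689]
rect xz [-12.5 162.3] [ 56.3 128.9] 25.9
```

View pics/s6.png

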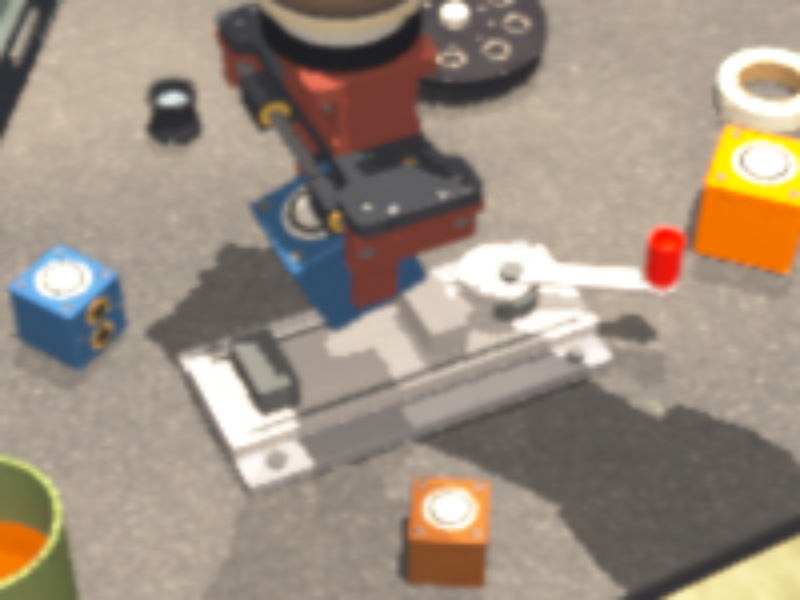

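The block is tilted roughly 20° and has slid so the grip is near its centre. From the crop, the near-side corners are at about (298,277), (340,328) and (425,270). I'll turn those into vise coordinates.

```bash
cat >> h.py <<'E'
def side(c,pts,yv):
    R,t=np.array(c["R"]),np.array(c["t"]);o=-R.T@t
    for a,b in pts:
        d=R.T@und(c,200+a/4-.4,190+b/3.75-.4);k=(yv-(o-SEAT)@YV)/(d@YV);X=o+k*d;print((a,b),"xv",round((X-SEAT)@XV*1e3,1),"z",round(X[2]*1e3,1))
E
python3 -c "
from h import *
import pickle
side(pickle.load(open('c0.pkl','rb'))['scene'],[(298,277),(340,328),(425,270)],-.032)"
```

```text
(298, 277) xv -30.3 z 147.2
(340, 328) xv -8.3 z 94.5
(425, 270) xv 40.7 z 119.6
```

```bash
python3 -m crank '[[30,0,0,0.2,0],[30,0.1,0.1,0.6,0],[30,0.2,0.13,1,0],[30,0.28,0.13,1.4,0],[30,0.28,0.13,1.7,0],[30,0.28,0.13,2,0],[30,0.28,0.13,2.06,0],[30,0.28,0.13,2.06,0],[30,0.28,0.13,2.06,0],[30,0.28,0.13,2.06,0]]' 15
python3 -c "
from h import *
s,R,p=tool();print(s['force'],s['torque'],s['finger_gap']);go(SEAT*[1,1,0]-.012*XV+[0,0,.0649],86.65)"
```

```text
time: 13.05
ee_pos: [0.5039, 0.1112, 0.0661]
tool_rot: [0.0, 0.728, 0.686, 0.0]
force: [0.2, -0.7, -5.0]
finger_gap: 0.0578
[ 0.19615573 -0.73306021 -5.03436366] [-0.02141433 -0.0563756  -0.01886033] 0.057763924379776684
t 13.05 p [0.5039 0.1112 0.0661] alpha 86.6 zax [ 0.001  0.    -1.   ] units [ 0.45 -0.01  0.05] turn -0.01
```

```bash
python3 -m crank '[[30,0.25,0,0.03,0],[30,0.45,0,0.03,0],[30,0.64,0,-0.04,0],[30,0.84,0,-0.11,0],[30,1.05,0,-0.13,0],[30,1.25,0,-0.14,0],[30,1.45,0,-0.11,0],[30,1.65,0,-0.07,0],[30,1.65,0,-0.07,0],[30,1.65,0,-0.07,0]]' 15
python3 -c "
from h import *
s,R,p=tool();print(s['force'],s['torque'],s['finger_gap'],'G',(p-SEAT)@XV,p[2]+.019);left();tilt('pics/s7.png')"
```

```text
time: 13.88
ee_pos: [0.5065, 0.152, 0.0681]
tool_rot: [0.001, 0.728, 0.686, 0.0]
force: [-1.1, -4.7, 3.9]
finger_gap: 0.058
[-1.12926031 -4.67502191  3.88377269] [-1.08147076  0.16166293 -0.02930903] 0.05804362468274491 G -0.04162837008102525 0.08709607420092959
face n 33 cent [-0.0219 -0.0286  0.0731] normal [-0.056 -0.995 -0.081] min [-0.064 -0.032  0.061] max [-0.005 -0.026  0.095]
blue n 164 xv [-0.0695 -0.0577  0.0017] z [0.0525 0.0871 0.1315]
rect xz [-50.  103.4] [ 46.4 122. ] 42.0
```

View pics/s7.png

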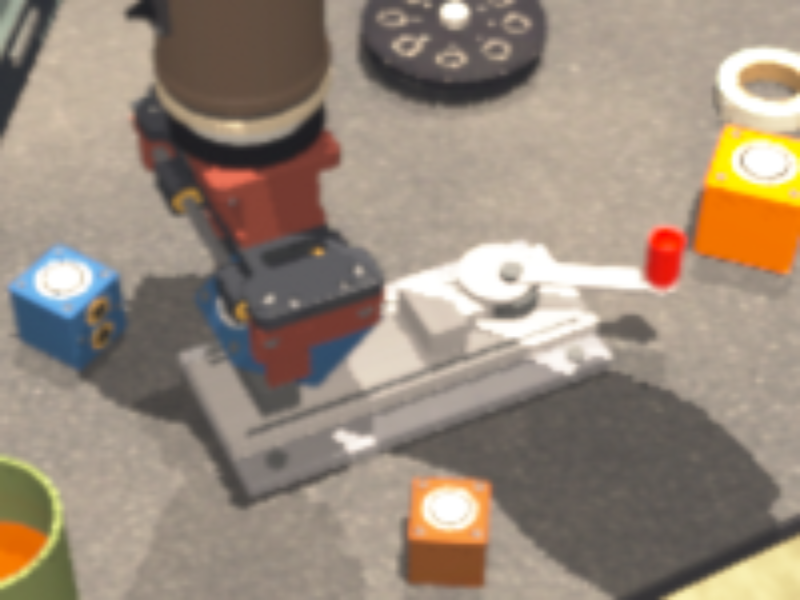

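The crop shows the block rolled to roughly 60°, with the seal now facing left, sitting over the fixed jaw at (290,370). I'll continue to 90°.

```bash
python3 -m crank '[[30,0.08,0,0.03,0],[30,0.16,0,0.06,0],[30,0.25,0,0.1,0],[30,0.32,0,0.15,0],[30,0.4,0,0.2,0],[30,0.48,0,0.25,0],[30,0.48,0,0.3,0],[30,0.48,0,0.34,0],[30,0.48,0,0.34,0],[30,0.48,0,0.34,0]]' 15
python3 -c "
from h import *
s,R,p=tool();print(s['force'],s['torque'],s['finger_gap'],'G',(p-SEAT)@XV,p[2]+.019)"
python3 -m crank '[[30,0,0,-0.3,0],[30,0,0,-0.6,0],[30,-0.3,0,-1.2,0],[30,-0.6,0,-1.8,0],[30,-1,0,-2,0],[30,-1.4,0,-2,0],[30,-1.8,0,-2,0],[30,-2,0,-2,0],[30,-2,0,-2,0],[30,-2,0,-2,0]]' 15
python3 -c "
from h import *
s,R,p=tool();print(s['force'],s['torque'],s['finger_gap'],'G',(p-SEAT)@XV,(p-SEAT)@YV,p[2]+.019);left();tilt('pics/s8.png')"
```

```text
time: 14.82
ee_pos: [0.5076, 0.1664, 0.0603]
tool_rot: [-0.0, 0.727, 0.686, 0.002]
force: [-2.6, -0.2, 7.9]
finger_gap: 0.0579
[-2.6403788  -0.18872792  7.86375542] [-0.12800668  0.33460783 -0.07135284] 0.057900121603197685 G -0.056029969074964714 0.07928167917719435
time: 15.65
ee_pos: [0.5034, 0.1139, 0.1083]
tool_rot: [-0.0, 0.728, 0.686, -0.0]
force: [0.5, -0.1, -4.5]
finger_gap: 0.0576
[ 0.54198803 -0.14045871 -4.48453819] [ 0.07296566 -0.09869113  0.04245229] 0.057629061602996794 G -0.003428509317378456 -0.0002971776594515258 0.12728323950310416
face n 45 cent [ 0.0243 -0.0297  0.1145] normal [-0.021 -0.999 -0.039] min [-0.019 -0.032  0.103] max [ 0.038 -0.028  0.131]
blue n 154 xv [-0.0307  0.0167  0.0426] z [0.1009 0.1245 0.1983]
rect xz [ -8.9 153.7] [ 53.2 135.6] 34.9
```

View pics/s8.png

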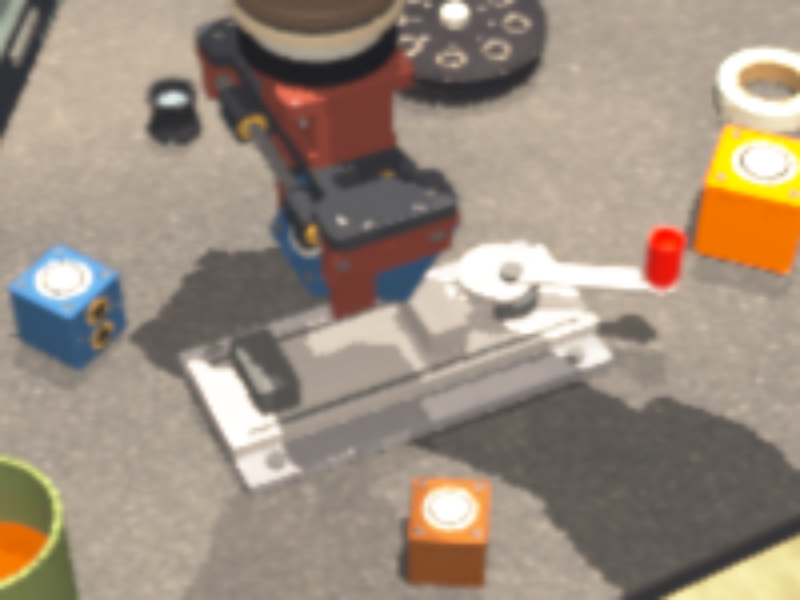

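The block is nearly upright, with the seal facing the fixed jaw, but its right lower corner, about (405,300), looks low. I'll measure its lower edge.

```bash
cat >> h.py <<'E'
def edge(yv,x0=.505):
    c=camera("scene");P=cloud(c);R,t=np.array(c["R"]),np.array(c["t"]);o=-R.T@t
    hsv=cv2.cvtColor(c["frame"],cv2.COLOR_BGR2HSV)
    m=(cv2.inRange(hsv,(96,80,25),(120,255,255))>0)&(P[...,2]>.02)&(abs(P[...,0]-.5)<.09)&(abs(P[...,1]-.11)<.08)
    for u in range(640):
        v=np.nonzero(m[:,u])[0]
        if len(v)<2: continue
        d=R.T@und(c,u,v.max()+.5);k=(yv-(o-SEAT)@YV)/(d@YV);X=o+k*d;print(u,v.min(),v.max(),np.round([(X-SEAT)@XV*1e3,X[2]*1e3],1))
E
python3 -c "
from h import *
edge(-.0293)"
```

```text
269 248 253 [-38.9 177.5]
270 247 256 [-37.2 168.1]
271 246 257 [-35.2 164.3]
272 255 259 [-33.3 157.6]
273 257 261 [-31.4 150.8]
274 258 262 [-29.4 146.9]
275 237 263 [-27.3 143. ]
276 237 266 [-25.5 133.1]
277 259 267 [-23.4 129. ]
278 259 268 [-21.3 125. ]
279 259 268 [-19.1 123.9]
280 265 268 [-16.9 122.8]
281 267 268 [-14.7 121.8]
294 264 266 [ 14.7 114. ]
295 263 269 [ 16.9 103.4]
296 263 269 [ 19.2 102.3]
297 262 269 [ 21.6 101.2]
298 262 269 [ 23.9 100.1]
299 261 269 [26.2 98.9]
300 261 269 [28.6 97.8]
301 261 268 [30.9 99.9]
302 261 267 [ 33.2 101.9]
303 260 265 [ 35.5 107.2]
304 260 264 [ 37.8 109.2]
305 259 262 [ 40.1 114.4]
306 259 260 [ 42.4 119.6]
```

The lower edge runs from about (−20,124) to (29,98) mm, so the block is only at about 60° and has slid in the pads. I'll finish by pressing its low corner onto the sliding jaw's top, then regrasp there at the block's centre.

```bash
python3 -m crank '[[30,-0.3,0,0,0],[30,-0.6,0,0.2,0],[30,-0.9,0,0.5,0],[30,-1.1,0,0.8,0],[30,-1.1,0,1.1,0],[30,-1.1,0,1.4,0],[30,-1.1,0,1.7,0],[30,-1.1,0,1.8,0],[30,-1.1,0,1.8,0],[30,-1.1,0,1.8,0]]' 16
python3 -m crank '[[30,0,0,0.13,0],[30,0,0,0.26,0],[30,0,0,0.39,0],[30,0,0,0.52,0],[30,0,0,0.64,0],[30,0,0,0.74,0],[30,0,0,0.83,0],[30,0,0,0.9,0],[30,0,0,0.96,0],[30,0,0,0.96,0]]' 16
python3 -c "
from h import *
s,R,p=tool();print(s['force'],s['torque'],s['finger_gap'],'G',(p-SEAT)@XV,(p-SEAT)@YV,p[2]+.019);edge(-.0293)"
```

```text
time: 16.63
ee_pos: [0.5022, 0.088, 0.0637]
tool_rot: [-0.0, 0.727, 0.686, 0.0]
force: [-0.0, 0.7, -3.3]
finger_gap: 0.0581
time: 17.47
ee_pos: [0.503, 0.0901, 0.0409]
tool_rot: [-0.0, 0.727, 0.687, 0.002]
force: [-1.2, 6.6, 6.6]
finger_gap: 0.058
[-1.24359564  6.63784457  6.61657836] [ 1.06443357  0.31237338 -0.05608754] 0.057990111764463934 G 0.020392206273760465 0.0007018212719648846 0.05985076352932231
278 257 267 [-21.2 128. ]
279 256 271 [-19.4 114.7]
280 256 258 [-16.1 152.6]
281 257 258 [-14.  151.6]
282 250 251 [-11.3 170.8]
283 249 277 [-10.9  91.5]
284 250 279 [-8.7 84. ]
285 251 280 [-6.5 79.6]
286 276 280 [-4.2 78.4]
287 274 284 [-2.1 64.1]
288 275 284 [ 0.2 62.9]
289 275 284 [ 2.6 61.7]
290 275 284 [ 4.9 60.5]
291 275 283 [ 7.3 62.6]
```

```bash
python3 -m crank '[[30,0,0,0.06,0],[30,0,0,0.12,0],[30,0,0,0.18,0],[30,0,0,0.24,0],[30,0,0,0.3,0],[30,0,0,0.34,0],[30,0,0,0.34,0],[30,0,0,0.34,0],[30,0,0,0.34,0],[30,0,0,0.34,0]]' 16
python3 -c "
from h import *
s,R,p=tool();print(s['force'],s['torque'],s['finger_gap'],'G',(p-SEAT)@XV,(p-SEAT)@YV,p[2]+.019);edge(-.0293);left();tilt('pics/s9.png')"
```

```text
time: 18.35
ee_pos: [0.5035, 0.0899, 0.0326]
tool_rot: [0.0, 0.727, 0.687, 0.002]
force: [-1.9, 8.8, 8.5]
finger_gap: 0.058
[-1.87947547  8.82445775  8.48922474] [ 1.22890456  0.32562023 -0.07074032] 0.05801653696472199 G 0.02061180882447362 0.001219793709097996 0.05157671524404657
276 255 257 [-24.6 159.5]
277 254 262 [-22.9 143.9]
278 255 262 [-20.8 142.9]
279 257 262 [-18.6 141.9]
280 258 264 [-16.6 134.9]
281 260 265 [-14.5 130.9]
282 252 267 [-12.4 123.8]
283 252 268 [-10.3 119.7]
284 252 281 [-8.9 77.5]
285 254 282 [-6.6 73.1]
286 273 284 [-4.4 65.3]
287 275 286 [-2.2 57.4]
288 277 287 [ 0.1 52.8]
289 278 286 [ 2.5 55. ]
290 278 286 [ 4.9 53.8]
291 278 286 [ 7.2 52.5]
face n 31 cent [-0.0004 -0.0132  0.0846] normal [ 0.986 -0.022  0.163] min [-0.005 -0.03   0.057] max [0.005 0.022 0.108]
blue n 127 xv [-0.0116 -0.002   0.0124] z [0.0569 0.0969 0.1447]
rect xz [  2.6 102.1] [22.4 96.1] 7.6
```

View pics/s9.png

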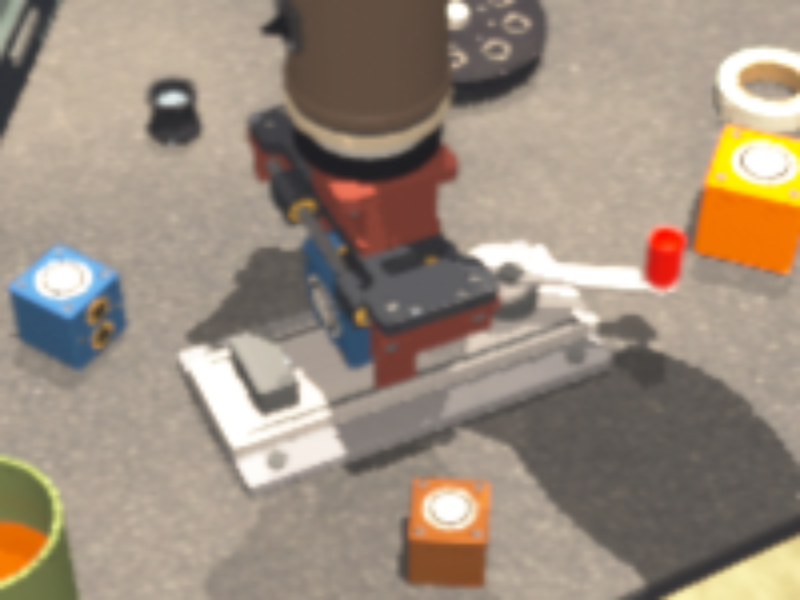

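The block now looks upright, with the seal facing left and its lower-left corner at about (0,53) mm. I'll shift it so its weight is over the sliding jaw's top, set it down there and regrasp.

```bash
python3 -m crank '[[30,0,0,-0.2,0],[30,0,0,-0.4,0],[30,-0.2,0,-0.4,0],[30,-0.5,0,-0.4,0],[30,-0.8,0,-0.4,0],[30,-1.08,-0.05,-0.4,0],[30,-1.08,-0.05,-0.4,0],[30,-1.08,-0.05,-0.3,0],[30,-1.08,-0.05,-0.2,0],[30,-1.08,-0.05,-0.2,0]]' 16
python3 -c "
from h import *
s,R,p=tool();print(s['force'],s['torque'],s['finger_gap'],'G',(p-SEAT)@XV,(p-SEAT)@YV,p[2]+.019);edge(-.0293);left()"
```

```text
time: 19.33
ee_pos: [0.499, 0.0603, 0.0358]
tool_rot: [-0.0, 0.728, 0.686, -0.0]
force: [-0.4, -0.4, -5.3]
finger_gap: 0.0578
[-0.44238953 -0.42249302 -5.2930295 ] [ 0.02686835 -0.11055397 -0.0081476 ] 0.05784000443770481 G 0.05038903603836006 -0.0016473593060178909 0.054816470199036
289 250 257 [  3.6 146.5]
290 249 258 [  5.8 142.6]
291 250 258 [  8.  141.5]
292 251 258 [ 10.3 140.5]
293 253 259 [ 12.5 136.5]
294 255 260 [ 14.7 132.4]
295 248 262 [ 17.  125.2]
296 247 263 [ 19.3 121.1]
297 247 277 [21.6 75.3]
298 248 278 [24.  70.8]
299 268 279 [26.4 66.3]
300 269 282 [28.8 55. ]
301 271 282 [31.3 53.7]
302 272 282 [33.7 52.5]
303 273 282 [36.1 51.2]
304 273 281 [38.5 53.4]
305 273 280 [40.9 55.6]
face n 37 cent [ 0.0289 -0.0163  0.0877] normal [0.994 0.101 0.048] min [ 0.024 -0.033  0.06 ] max [0.034 0.015 0.112]
```

```bash
python3 -m crank '[[30,0,0,0.04,0],[30,0,0,0.08,0],[30,0,0,0.11,0],[30,0,0,0.14,0],[30,0,0,0.16,0],[30,0,0,0.18,0],[30,0,0,0.18,0],[30,0,0,0.18,0],[30,0,0,0.18,0],[30,0,0,0.18,0]]' 16
python3 -c "
from h import *
s,R,p=tool();print(s['force'],s['torque'],s['finger_gap'],'G',(p-SEAT)@XV,(p-SEAT)@YV,p[2]+.019);edge(-.0293);left()"
```

```text
time: 20.27
ee_pos: [0.4994, 0.0603, 0.0338]
tool_rot: [0.001, 0.728, 0.686, 0.0]
force: [-8.3, -1.2, 21.5]
finger_gap: 0.058
[-8.26070268 -1.20806517 21.54468904] [-0.25070799  1.65317081  0.03809598] 0.05798966204779647 G 0.050360829350777604 -0.0011899090580578262 0.052827655620843586
289 251 258 [  3.6 143.6]
290 250 258 [  5.8 142.6]
291 251 258 [  8.  141.5]
292 252 259 [ 10.2 137.5]
293 254 260 [ 12.5 133.4]
294 255 261 [ 14.7 129.4]
295 248 263 [ 17.  122.2]
296 248 264 [ 19.3 118. ]
297 248 278 [21.6 72. ]
298 249 278 [24.  70.8]
299 269 280 [26.4 62.9]
300 270 282 [28.8 55. ]
301 272 283 [31.3 50.3]
302 273 282 [33.7 52.5]
303 273 282 [36.1 51.2]
304 273 281 [38.5 53.4]
305 274 281 [41.  52.2]
face n 38 cent [ 0.0323 -0.0304  0.0729] normal [ 0.038 -0.999 -0.019] min [ 0.025 -0.033  0.055] max [ 0.038 -0.027  0.096]
```

```bash
python3 -m crank '[[30,0,0,-0.04,0],[30,0,0,-0.07,0],[30,0,0,-0.07,0],[30,0,0,-0.07,0],[30,0,0,-0.07,0],[30,0,0,-0.07,0],[30,0,0,-0.07,0],[30,0,0,-0.07,0],[30,0,0,-0.07,0],[30,0,0,-0.07,0]]' 8
python3 -c "
from h import *
s,R,p=tool();print(s['force'],s['torque'],s['finger_gap'],'G',(p-SEAT)@XV,(p-SEAT)@YV,p[2]+.019);left()"
```

```text
time: 21.2
ee_pos: [0.4995, 0.0601, 0.0339]
tool_rot: [0.0, 0.728, 0.686, 0.0]
force: [-1.8, -0.5, 5.5]
finger_gap: 0.0579
[-1.8383741  -0.48740369  5.47652635] [0.06740886 0.31293041 0.03569034] 0.05786451886696239 G 0.05053632875015516 -0.001100672495240547 0.05288673672589338
face n 40 cent [ 0.0325 -0.0302  0.073 ] normal [-0.074 -0.997 -0.024] min [ 0.026 -0.033  0.057] max [ 0.039 -0.028  0.094]
```

```bash
python3 -m crank '[[70,0,0,0,0],[75,0,0,0,0],[80,0,0,0,0],[90,0,0,0,0],[100,0,0,0,0],[100,0,0,0,0],[100,0,0,-0.3,0],[100,0,0,-0.6,0],[100,0,0,-0.9,0],[100,0,0,-1,0]]' 8
python3 -c "
from h import *
s,R,p=tool();print(s['force'],s['finger_gap'],'G',(p-SEAT)@XV,(p-SEAT)@YV,p[2]+.019);edge(-.0293);left()"
```

```text
time: 22.08
ee_pos: [0.5001, 0.0602, 0.0603]
tool_rot: [0.001, 0.728, 0.686, 0.001]
force: [0.7, 0.3, 0.3]
finger_gap: 0.0879
[0.67258912 0.30054334 0.26851362] 0.08791097316571181 G 0.05041797964468347 -0.0004526288467864058 0.07931111342399608
290 249 258 [  5.8 142.6]
291 249 257 [  8.1 144.5]
292 248 257 [ 10.3 143.5]
293 247 258 [ 12.5 139.5]
294 247 259 [ 14.7 135.4]
295 248 261 [ 17.  128.3]
296 249 276 [19.2 79.8]
297 258 277 [21.6 75.3]
298 259 278 [24.  70.8]
299 246 279 [26.4 66.3]
300 246 282 [28.8 55. ]
301 246 282 [31.3 53.7]
302 246 282 [33.7 52.5]
303 247 282 [36.1 51.2]
304 249 281 [38.5 53.4]
305 270 281 [41.  52.2]
306 272 281 [43.4 50.9]
307 275 280 [45.8 53.1]
308 275 279 [48.2 55.3]
321 272 275 [80.4 52.7]
322 270 274 [82.8 54.9]
face n 82 cent [ 0.0343 -0.0302  0.0793] normal [-0.056 -0.998 -0.02 ] min [ 0.026 -0.032  0.057] max [ 0.045 -0.028  0.109]
face n 34 cent [ 0.0308 -0.0048  0.1084] normal [ 0.134 -0.025  0.991] min [ 0.027 -0.033  0.105] max [0.038 0.022 0.111]
```

The block stands level on the jaw after release. Now I'll regrasp it at its centre and lift.

```bash
python3 -m crank '[[100,-0.2,0,0,0],[100,-0.42,0,0,0],[60,-0.42,0,0,0],[40,-0.42,0,0,0],[30,-0.42,0,0,0],[30,-0.42,0,0,0],[30,-0.42,0,0,0],[30,-0.42,0,0,0],[30,-0.42,0,-0.1,0],[30,-0.42,0,-0.25,0]]' 25
python3 -m crank '[[30,0,0,-0.3,0],[30,0,0,-0.6,0],[30,0.3,0,-0.7,0],[30,0.7,0,-0.7,0],[30,1.1,0,-0.7,0],[30,1.5,0,-0.7,0],[30,1.9,0,-0.7,0],[30,2.1,0,-0.7,0],[30,2.1,0,-0.7,0],[30,2.1,0,-0.7,0]]' 25
python3 -c "
from h import *
s,R,p=tool();print(s['force'],s['torque'],s['finger_gap'],'G',(p-SEAT)@XV,(p-SEAT)@YV,p[2]+.019);go(SEAT*[1,1,0]+.006*XV+[0,0,.036],86.65);edge(-.0293);left()"
```

```text
time: 23.02
ee_pos: [0.4978, 0.0495, 0.0644]
tool_rot: [-0.001, 0.728, 0.686, -0.001]
force: [0.2, -0.4, -3.7]
finger_gap: 0.058
time: 23.85
ee_pos: [0.5015, 0.1023, 0.0821]
tool_rot: [-0.0, 0.727, 0.686, -0.0]
force: [-0.6, 0.1, -4.0]
finger_gap: 0.0583
[-0.55253848  0.07418889 -4.00653999] [-0.07292403 -0.09701256  0.00629395] 0.058250839855397335 G 0.008287243353613362 -0.0014846918863002012 0.10112962629907069
t 23.85 p [0.5015 0.1023 0.0821] alpha 86.68 zax [-0.001 -0.    -1.   ] units [0.09 0.06 1.85] turn 0.0
267 250 251 [-42.8 184.9]
268 249 258 [-41.6 164.3]
269 249 258 [-39.5 163.4]
270 249 258 [-37.4 162.4]
271 248 259 [-35.4 158.6]
272 248 261 [-33.5 151.8]
273 248 263 [-31.6 145. ]
274 247 277 [-31.  101.6]
275 247 278 [-28.9  97.3]
276 247 279 [-26.8  93.1]
277 249 282 [-24.9  82.4]
278 260 283 [-22.7  78. ]
279 260 283 [-20.4  76.8]
280 260 283 [-18.2  75.7]
281 261 283 [-15.9  74.5]
282 263 282 [-13.5  76.6]
283 264 282 [-11.2  75.4]
284 264 282 [-8.9 74.2]
285 264 281 [-6.6 76.3]
286 272 281 [-4.3 75.2]
287 274 280 [-1.9 77.3]
300 271 275 [28.7 78.4]
301 271 275 [31.1 77.2]
302 270 275 [33.5 76. ]
303 270 275 [35.9 74.8]
304 270 274 [38.2 76.9]
face n 154 cent [-0.0127 -0.0305  0.1077] normal [ 0.002  1.    -0.006] min [-0.024 -0.033  0.081] max [ 0.036 -0.028  0.135]
face n 60 cent [-0.0191 -0.0047  0.1321] normal [-0.028 -0.     1.   ] min [-0.025 -0.027  0.13 ] max [-0.006  0.02   0.135]
```

```bash
python3 -m crank '[[30,0.1,0.06,0.1,0],[30,0.1,0.06,0.4,0],[30,0.1,0.06,0.7,0],[30,0.1,0.06,1,0],[30,0.1,0.06,1.3,0],[30,0.1,0.06,1.5,0],[30,0.1,0.06,1.65,0],[30,0.1,0.06,1.72,0],[30,0.1,0.06,1.75,0],[30,0.1,0.06,1.75,0]]' 25
python3 -m crank '[[30,0,0,0.02,0],[30,0,0,0.04,0],[30,0,0,0.06,0],[30,0,0,0.08,0],[30,0,0,0.1,0],[30,0,0,0.12,0],[30,0,0,0.12,0],[30,0,0,0.12,0],[30,0,0,0.12,0],[30,0,0,0.12,0]]' 12
python3 -c "
from h import *
s,R,p=tool();print(s['force'],s['torque'],s['finger_gap'],'G',(p-SEAT)@XV,(p-SEAT)@YV,p[2]+.019);edge(-.0293);left()"
```

```text
time: 24.78
ee_pos: [0.5034, 0.1044, 0.0386]
tool_rot: [-0.0, 0.728, 0.686, 0.0]
force: [-0.6, 0.3, -4.1]
finger_gap: 0.0581
time: 25.62
ee_pos: [0.5034, 0.1044, 0.0357]
tool_rot: [0.0, 0.728, 0.686, 0.0]
force: [-0.4, 0.2, -4.3]
finger_gap: 0.058
[-0.37933937  0.17242691 -4.32172963] [-0.0538089  -0.05279703  0.01627311] 0.05803684429861756 G 0.006141355836428976 0.00029009137590850053 0.054658000965135484
267 264 272 [-45.6 124.4]
268 264 272 [-43.4 123.4]
269 263 272 [-41.3 122.3]
270 263 273 [-39.3 118.2]
271 262 274 [-37.2 114.1]
272 262 276 [-35.3 106.9]
273 262 278 [-33.3  99.6]
274 261 280 [-31.4  92.2]
275 262 292 [-30.5  52. ]
276 264 294 [-28.4  44. ]
277 275 297 [-26.4  32.5]
278 275 297 [-24.1  31.2]
279 275 297 [-21.7  30. ]
280 276 297 [-19.4  28.7]
281 262 296 [-17.   30.9]
282 262 296 [-14.6  29.6]
283 279 296 [-12.2  28.3]
284 279 295 [-9.8 30.5]
285 287 295 [-7.4 29.2]
286 289 294 [-5.  31.4]
299 286 289 [26.5 32.1]
300 286 289 [29.  30.8]
301 285 289 [31.4 29.5]
302 285 288 [33.9 31.7]
face n 126 cent [-0.0166 -0.0286  0.0604] normal [ 0.014  1.    -0.008] min [-0.028 -0.031  0.035] max [ 0.031 -0.025  0.087]
face n 44 cent [-0.0219 -0.0029  0.0858] normal [-0.062  0.011 -0.998] min [-0.029 -0.03   0.083] max [-0.012  0.024  0.088]
```

```bash
python3 -m crank '[[30,0,0,0.02,0],[30,0,0,0.04,0],[30,0,0,0.06,0],[30,0,0,0.08,0],[30,0,0,0.08,0],[30,0,0,0.08,0],[30,0,0,0.08,0],[30,0,0,0.08,0],[30,0,0,0.08,0],[30,0,0,0.08,0]]' 12
python3 -c "
from h import *
s,R,p=tool();print(s['force'],s['torque'],'G',(p-SEAT)@XV,(p-SEAT)@YV,p[2]+.019)"
```

```text
time: 26.55
ee_pos: [0.5034, 0.104, 0.034]
tool_rot: [0.0, 0.728, 0.686, -0.0]
force: [-4.5, -1.7, 5.7]
finger_gap: 0.058
[-4.45996647 -1.66633233  5.70624512] [-0.28293967  0.55687334  0.12430505] G 0.006456852834160637 0.00028760985875603956 0.05304174806250303
```

```bash
python3 -m crank '[[30,0,0,-0.03,0],[30,0,0,-0.03,0],[75,0,0,-0.03,0],[85,0,0,-0.03,0],[100,0,0,-0.03,0],[100,0,0,-0.03,0],[100,0,0,-0.03,0],[100,0,0,-0.5,0],[100,0,0,-1.5,0],[100,0,0,-2.5,0]]' 5
python3 -m crank '[[100,0,0,-1.5,0],[100,0,0,-3,0],[90,-1,-0.3,-4,0],[80,-2.5,-0.8,-4.2,0],[70,-4,-1.3,-4.2,0],[60,-5.5,-1.8,-4.2,0],[50,-6.5,-2.1,-4.2,0],[50,-6.8,-2.2,-4.2,0],[50,-6.8,-2.2,-4.2,0],[50,-6.8,-2.2,-4.2,0]]' 40
python3 -c "
from h import *
import pickle
s,R,p=tool();print(s['force'],s['finger_gap'])
c=wcam();pickle.dump(c,open('w3.pkl','wb'));P=cloud(c);z=P[...,2];cv2.imwrite('pics/w3.png',c['frame'])
hsv=cv2.cvtColor(c['frame'],cv2.COLOR_BGR2HSV)
b=P[(z>.079)&(z<.092)&(P[...,1]>.05)&(abs(P[...,0]-.5)<.07)]
r=cv2.minAreaRect((b[:,:2]*1000).astype(np.float32));print('blk',r,len(b),np.percentile(b[:,2],[5,50,95]));m=np.array([*r[0],0])/1e3-SEAT;print('ctr xv yv',m@XV,m@YV)
q=P[(z>.0865)&(z<.1)&(P[...,1]<-.0)&(P[...,0]<.5)&(P[...,0]>.42)];print('knob',np.median(q,0),len(q))
a=P[(z>.046)&(z<.052)&(abs(P[...,0]-.5)<.035)&(P[...,1]>.02)&(P[...,1]<.2)];v=(a-SEAT)
for w in (v@XV<0,v@XV>0): print('jaw yv',np.percentile((v@YV)[w],[2,98]) if w.any() else None,np.percentile((v@XV)[w],[2,98]) if w.any() else None)
left()
k=knob(1.23);k[2]=.06;go(k,86.65)"
```

```text
time: 27.38
ee_pos: [0.5026, 0.1045, 0.0969]
tool_rot: [-0.001, 0.728, 0.686, -0.001]
force: [0.3, -0.1, 0.4]
finger_gap: 0.0881
time: 28.22
ee_pos: [0.4389, -0.0614, 0.2018]
tool_rot: [0.0, 0.728, 0.686, 0.001]
force: [-0.2, 0.3, -1.0]
finger_gap: 0.0445
[-0.1990217   0.26602884 -1.01914361] 0.044453920993328525
blk ((502.42169189453125, 88.23387908935547), (31.089519500732422, 58.17820358276367), 86.36564636230469) 4077 [0.08296731 0.08524884 0.08682073]
ctr xv yv 0.022290379051971433 0.0002060535827637048
knob [ 0.44988363 -0.06879393  0.09151258] 477
jaw yv [-0.028688   -0.02851782] [-0.00485669 -0.00022105]
jaw yv [-0.0245222   0.02180773] [0.03689157 0.08951595]
face n 389 cent [ 0.0029 -0.0287  0.0623] normal [ 0.007  1.    -0.009] min [-0.027 -0.031  0.033] max [ 0.034 -0.026  0.088]
face n 156 cent [ 0.0004 -0.0048  0.0847] normal [ 0.007 -0.004 -1.   ] min [-0.027 -0.026  0.082] max [0.033 0.025 0.087]
t 28.3167 p [ 0.4391 -0.0604  0.2015] alpha 86.75 zax [ 0.001  0.001 -1.   ] units [-0.36  0.45  5.66] turn 0.02
```

View pics/w3.png

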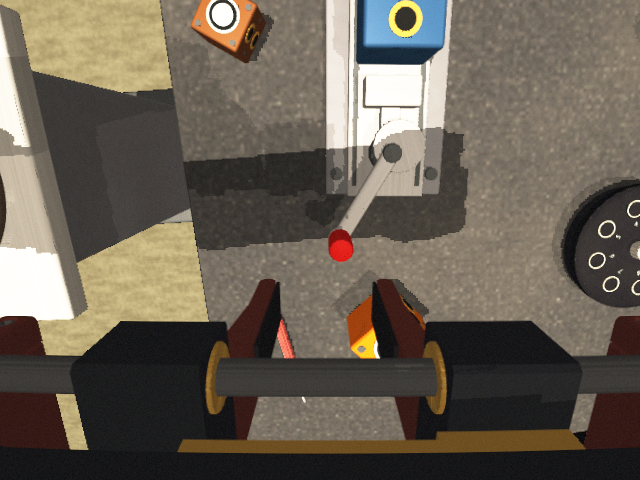

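The port is now on top (brass ring at (405,18)). The block is flat and centred to about 1.5 mm, and the knob is at (341,245). That was my 12th and last view, so next I'll grip the knob.

```bash
python3 -m crank '[[50,-0.36,0.45,0.5,0],[50,-0.36,0.45,1.7,0],[50,-0.36,0.45,3,0],[50,-0.36,0.45,4.3,0],[50,-0.36,0.45,5.2,0],[50,-0.36,0.45,5.62,0],[50,-0.36,0.45,5.62,0],[30,-0.36,0.45,5.62,0],[10,-0.36,0.45,5.62,0],[5,-0.36,0.45,5.62,0]]' 45
python3 -m crank '[[5,0,0,0,0],[5,0,0,0,0],[5,0,0,0,0],[5,0,0,0,0],[5,0,0,0,0],[5,0,0,0,0],[5,0,0,0,0],[5,0,0,0,0],[5,0,0,0,0],[5,0,0,0,0]]' 45
python3 -c "
from h import *
s,R,p=tool();go(p,86.65);k=knob(1.23);print(s['force'],s['finger_gap'],p[:2]-k[:2])
for th in (1.1,.95,.8,.7,.6,.55,.5,.45,.4,.35,.3,.25,.2):
  d=R.T@(knob(th)-k)/.025;print(round(th,2),np.round(d,2))"
```

```text
time: 29.15
ee_pos: [0.4504, -0.0717, 0.0621]
tool_rot: [0.001, 0.728, 0.686, 0.001]
force: [-0.2, -0.1, -0.3]
finger_gap: 0.0275
time: 29.98
ee_pos: [0.4503, -0.0719, 0.0618]
tool_rot: [0.001, 0.728, 0.686, 0.001]
force: [0.6, 0.1, 7.3]
finger_gap: 0.019
t 29.9833 p [ 0.4503 -0.0719  0.0618] alpha 86.59 zax [ 0.003 -0.001 -1.   ] units [0. 0. 0.] turn -0.01
[0.61896796 0.10798465 7.27428931] 0.01904023878502298 [ 0.00038172 -0.00194924]
1.1 [-0.2   0.39  0.  ]
0.95 [-0.36  0.88  0.  ]
0.8 [-0.45  1.38  0.  ]
0.7 [-0.47  1.72  0.  ]
0.6 [-0.45  2.06  0.01]
0.55 [-0.43  2.23  0.01]
0.5 [-0.4   2.39  0.01]
0.45 [-0.36  2.56  0.01]
0.4 [-0.31  2.72  0.01]
0.35 [-0.26  2.88  0.01]
0.3 [-0.2   3.04  0.01]
0.25 [-0.13  3.2   0.01]
0.2 [-0.05  3.35  0.01]
```

Swing shut to about 0.5 rad, then press on step by step, watching the force.

```bash
python3 -m crank '[[5,-0.1,0.2,0,0],[5,-0.2,0.39,0,0],[5,-0.29,0.63,0,0],[5,-0.36,0.88,0,0],[5,-0.42,1.13,0,0],[5,-0.45,1.38,0,0],[5,-0.47,1.72,0,0],[5,-0.45,2.06,0,0],[5,-0.4,2.39,0,0],[5,-0.4,2.39,0,0]]' 45
python3 -m crank '[[5,0.02,0.08,0,0],[5,0.04,0.17,0,0],[5,0.06,0.25,0,0],[5,0.09,0.33,0,0],[5,0.09,0.33,0,0],[5,0.09,0.33,0,0],[5,0.09,0.33,0,0],[5,0.09,0.33,0,0],[5,0.09,0.33,0,0],[5,0.09,0.33,0,0]]' 45
python3 -c "
from h import *
s,R,p=tool();f=np.array(s['force']);print(f,s['finger_gap'],p)
piv=knob(0)-.085*(np.cos(np.radians(40))*XV+np.sin(np.radians(40))*YV);r=(p-piv)*[1,1,0];print('theta',np.radians(40)-np.arctan2(r@YV,r@XV),np.linalg.norm(r),'tangential',(np.cross(r/np.linalg.norm(r),f))[2])"
```

```text
time: 30.82
ee_pos: [0.5076, -0.0923, 0.0617]
tool_rot: [0.002, 0.729, 0.684, -0.004]
force: [-3.7, -18.3, 12.2]
finger_gap: 0.0191
time: 31.65
ee_pos: [0.5154, -0.0918, 0.0617]
tool_rot: [0.003, 0.73, 0.684, -0.004]
force: [-4.6, -22.4, 10.6]
finger_gap: 0.0186
[ -4.61381317 -22.35552612  10.63850214] 0.018603551015559654 [ 0.51544475 -0.09182694  0.06170504]
theta 0.4454107792536511 0.09430278534639969 tangential -8.859948158239487
```

The outward force is odd: the tool sits 9 mm outside the arc. I'll check the knob, jaw and block from the cameras numerically before pushing on.

```bash
cat > chk.py <<'E'
from h import *
s,R,p=tool();print('t',s['time'],'F',np.round(s['force'],1),'T',np.round(s['torque'],2),'p',np.round(p,4),'zax',np.round(R[:,2],3))
for n in('wrist','scene','top'):
    c=wcam() if n=='wrist' else camera(n);P=cloud(c);z=P[...,2];hsv=cv2.cvtColor(c['frame'],cv2.COLOR_BGR2HSV)
    r=(cv2.inRange(hsv,(0,190,90),(6,255,255))|cv2.inRange(hsv,(174,190,90),(180,255,255)))>0
    q=P[r&(z>.05)&(z<.1)&(abs(P[...,0]-.5)<.08)&(P[...,1]<-.03)&(P[...,1]>-.12)]
    v=P-SEAT;x=v@XV;y=v@YV
    if len(q): print(n,'red',len(q),np.round(np.median(q,0),4),np.round(q.min(0),3),np.round(q.max(0),3))
    a=(z>.044)&(z<.053)&(abs(y)<.02)&(x>.02)&(x<.09);print(n,'slide jaw x',np.round(np.percentile(x[a],[2,10,50,98]),4) if a.sum()>5 else a.sum(), a.sum())
    b=(z>.079)&(z<.092)&(abs(y)<.035)&(abs(x)<.05);print(n,'blk top x',np.round(np.percentile(x[b],[1,99]),4),'y',np.round(np.percentile(y[b],[1,99]),4),'z',np.round(np.percentile(z[b],[5,50,95]),4),b.sum()) if b.sum()>20 else 0
E
python3 chk.py
```

```text
t 31.65 F [ -4.6 -22.4  10.6] T [-4.67  1.08  0.4 ] p [ 0.5154 -0.0918  0.0617] zax [-0.002 -0.009 -1.   ]
wrist red 2352 [ 0.5158 -0.0778  0.0911] [ 0.507 -0.092  0.058] [ 0.525 -0.072  0.094]
wrist slide jaw x [0.0809 0.0822 0.0862 0.0898] 1448
scene red 86 [ 0.51   -0.0781  0.0844] [ 0.503 -0.091  0.061] [ 0.526 -0.072  0.097]
scene slide jaw x [0.0445 0.0487 0.0572 0.0895] 123
scene blk top x [-0.0286  0.0352] y [-0.0305  0.0272] z [0.0813 0.0847 0.0872] 653
top slide jaw x [0.0361 0.0386 0.051  0.0895] 187
top blk top x [-0.0289  0.035 ] y [-0.0286  0.0281] z [0.0803 0.084  0.0873] 602
```

The knob sits at (0.516, −0.082), at the inner edge of the pads, so the fingers slid outward along it. I'll open, re-centre, turn the pads square to the push, and regrip.

```bash
python3 -m crank '[[50,0,0,0,0],[50,0,0,0,0],[50,0,0,0,0],[50,0,0,-0.1,0],[50,0,0,-0.1,-0.7],[50,0,0,-0.1,-1.5],[50,0,0,-0.1,-2.2],[50,0,0,-0.1,-2.8],[50,0,0,-0.1,-2.8],[50,0,0,-0.1,-2.8]]' 30
python3 -c "
from h import *
s,R,p=tool();print(s['force'],s['finger_gap']);go([.5155,-.082,.063],103.7)"; python3 chk.py
```

```text
time: 32.63
ee_pos: [0.5166, -0.083, 0.0631]
tool_rot: [-0.0, 0.62, 0.784, 0.0]
force: [0.4, 0.8, 0.2]
finger_gap: 0.0435
[0.36216894 0.81244125 0.17482986] 0.04350366252526865
t 32.6333 p [ 0.5166 -0.083   0.0631] alpha 103.33 zax [-0.     0.001 -1.   ] units [ 0.05 -0.03  0.01] turn -0.06
t 32.6333 F [0.4 0.8 0.2] T [-0.06 -0.08 -0.03] p [ 0.5166 -0.083   0.0631] zax [-0.     0.001 -1.   ]
wrist red 2482 [ 0.5146 -0.0772  0.0908] [ 0.506 -0.091  0.057] [ 0.525 -0.072  0.094]
wrist slide jaw x [0.0573 0.0597 0.0846 0.0898] 1894
scene red 96 [ 0.5095 -0.0788  0.0832] [ 0.504 -0.09   0.059] [ 0.523 -0.072  0.094]
scene slide jaw x [0.0439 0.0481 0.0579 0.0892] 127
scene blk top x [-0.0293  0.0353] y [-0.0299  0.0267] z [0.0812 0.0849 0.0871] 648
top slide jaw x [0.0358 0.0383 0.051  0.0894] 194
top blk top x [-0.0296  0.0347] y [-0.0285  0.028 ] z [0.0804 0.0839 0.0874] 607
```

```bash
python3 -m crank '[[10,0,0,0,0],[5,0,0,0,0],[5,0,0,0,0],[5,0,0,0,0],[5,0,0,0,0],[5,0,0.08,0,0],[5,0,0.16,0,0],[5,0,0.24,0,0],[5,0,0.3,0,0],[5,0,0.3,0,0]]' 20
python3 chk.py
```

```text
time: 33.62
ee_pos: [0.5196, -0.0831, 0.0629]
tool_rot: [-0.003, 0.62, 0.785, -0.004]
force: [-14.4, -2.8, 14.7]
finger_gap: 0.0192
t 33.6167 F [-14.4  -2.8  14.7] T [-0.56  2.95  0.12] p [ 0.5196 -0.0831  0.0629] zax [-0.009 -0.003 -1.   ]
wrist red 2479 [ 0.5177 -0.0765  0.0908] [ 0.509 -0.09   0.058] [ 0.528 -0.071  0.094]
wrist slide jaw x [0.0584 0.06   0.0852 0.0898] 1721
scene red 73 [ 0.5148 -0.0758  0.0839] [ 0.504 -0.088  0.059] [ 0.53  -0.071  0.095]
scene slide jaw x [0.0443 0.0488 0.0568 0.0891] 125
scene blk top x [-0.0292  0.0353] y [-0.0304  0.027 ] z [0.0813 0.0847 0.0871] 645
top slide jaw x [0.0358 0.0382 0.0503 0.0894] 187
top blk top x [-0.0298  0.0346] y [-0.0286  0.028 ] z [0.0807 0.0839 0.0873] 613
```

```bash
python3 -m crank '[[5,0,0.05,0,0],[5,0,0.1,0,0],[5,0,0.15,0,0],[5,0,0.2,0,0],[5,0,0.2,0,0],[5,0,0.2,0,0],[5,0,0.2,0,0],[5,0,0.2,0,0],[5,0,0.2,0,0],[5,0,0.2,0,0]]' 20
python3 chk.py
```

```text
time: 34.6
ee_pos: [0.5208, -0.083, 0.0626]
tool_rot: [-0.005, 0.62, 0.784, -0.006]
force: [-25.8, -4.8, 25.2]
finger_gap: 0.0198
t 34.6 F [-25.8  -4.8  25.2] T [-0.91  5.55  0.06] p [ 0.5208 -0.083   0.0626] zax [-0.015 -0.004 -1.   ]
wrist red 2486 [ 0.5188 -0.0761  0.0907] [ 0.51  -0.09   0.057] [ 0.529 -0.071  0.094]
wrist slide jaw x [0.0587 0.06   0.0853 0.0898] 1676
scene red 75 [ 0.5157 -0.0757  0.0839] [ 0.506 -0.086  0.06 ] [ 0.53  -0.072  0.098]
scene slide jaw x [0.0438 0.0482 0.0574 0.0896] 125
scene blk top x [-0.0292  0.0351] y [-0.0302  0.0274] z [0.0812 0.0846 0.0873] 652
top slide jaw x [0.0355 0.038  0.0506 0.0896] 191
top blk top x [-0.0298  0.0346] y [-0.0285  0.0278] z [0.0806 0.0839 0.0877] 609
```

The jaw is tight: at 26 N the knob moved only 1 mm. I'll release and back off upward.

```bash
python3 -m crank '[[50,0,0,0,0],[50,0,-0.2,0,0],[50,0,-0.4,0,0],[50,0,-0.4,0,0],[50,0,-0.4,0,0],[50,0,-0.4,-0.5,0],[50,0,-0.4,-1.5,0],[50,0,-0.4,-2.7,0],[50,0,-0.4,-4,0],[50,0,-0.4,-5,0]]' 20
python3 -m crank '[[50,-1,0,-0.5,0],[50,-2,0,-1,0],[50,-3,0,-1,0],[50,-3.5,0,-1,0],[50,-3.5,0,-1,0],[50,-3.5,0,-1,0],[50,-3.5,0,-1,0],[50,-3.5,0,-1,0],[50,-3.5,0,-1,0],[50,-3.5,0,-1,0]]' 20
python3 chk.py; python3 -c "
from h import *
left();import pickle
A=pickle.load(open('c0.pkl','rb'))['top']['frame'];c=camera('top')
d=(cv2.absdiff(A,c['frame']).max(2)>60).astype(np.uint8);d=cv2.morphologyEx(d,cv2.MORPH_OPEN,np.ones((3,3)))
k,l,st,_=cv2.connectedComponentsWithStats(d);print(st[1:].tolist())
hsv=cv2.cvtColor(c['frame'],cv2.COLOR_BGR2HSV);y=cv2.inRange(hsv,(18,90,90),(32,255,255));y[:,:270]=0;y[:,310:]=0;y[:240]=0;y[275:]=0;v,u=np.nonzero(y)
for a in zip(u,v): print(a,np.round([(plane(c,*a,.085)-SEAT)@XV,(plane(c,*a,.085)-SEAT)@YV],3),end=' ')
"
```

```text
time: 35.58
ee_pos: [0.5199, -0.0823, 0.1915]
tool_rot: [0.001, 0.619, 0.785, 0.001]
force: [0.6, 0.2, -0.4]
finger_gap: 0.0438
time: 36.42
ee_pos: [0.5392, -0.167, 0.2131]
tool_rot: [-0.0, 0.619, 0.785, 0.0]
force: [-0.1, -0.7, -0.1]
finger_gap: 0.044
t 36.4167 F [-0.1 -0.7 -0.1] T [-0.04 -0.07 -0.04] p [ 0.5392 -0.167   0.2131] zax [-0.  0. -1.]
wrist red 272 [ 0.5215 -0.0823  0.0911] [ 0.509 -0.092  0.068] [ 0.527 -0.073  0.094]
wrist slide jaw x 0 0
scene red 102 [ 0.5121 -0.0784  0.0842] [ 0.507 -0.091  0.062] [ 0.525 -0.072  0.095]
scene slide jaw x [0.0433 0.0485 0.0571 0.0893] 129
scene blk top x [-0.0292  0.0352] y [-0.0302  0.0275] z [0.0811 0.0846 0.0871] 649
top red 38 [ 0.5188 -0.0814  0.0899] [ 0.509 -0.089  0.083] [ 0.524 -0.072  0.093]
top slide jaw x [0.0357 0.038  0.0509 0.0895] 185
top blk top x [-0.0298  0.0347] y [-0.0285  0.0281] z [0.0804 0.0838 0.0876] 609
face n 371 cent [ 0.0009 -0.0288  0.0611] normal [ 0.005  1.    -0.011] min [-0.028 -0.031  0.033] max [ 0.032 -0.026  0.087]
face n 150 cent [-0.0016 -0.0056  0.0845] normal [-0.006 -0.004 -1.   ] min [-0.0
[... 5085 characters left out ...]
int64(285), np.int64(262)) [-0.01  -0.009] (np.int64(286), np.int64(262)) [-0.007 -0.009] (np.int64(293), np.int64(262)) [ 0.01  -0.008] (np.int64(294), np.int64(262)) [ 0.013 -0.007] (np.int64(295), np.int64(262)) [ 0.015 -0.007] (np.int64(296), np.int64(262)) [ 0.018 -0.007] (np.int64(297), np.int64(262)) [ 0.02  -0.007] (np.int64(298), np.int64(262)) [ 0.023 -0.007] (np.int64(299), np.int64(262)) [ 0.025 -0.006] (np.int64(284), np.int64(263)) [-0.012 -0.012] (np.int64(294), np.int64(263)) [ 0.013 -0.01 ] (np.int64(295), np.int64(263)) [ 0.015 -0.01 ] (np.int64(296), np.int64(263)) [ 0.018 -0.009] (np.int64(297), np.int64(263)) [ 0.02  -0.009] (np.int64(298), np.int64(263)) [ 0.023 -0.009]
```

```bash
python3 -c "
from cell import *
print(finish_job())"
```

```text
the job is handed in; nothing more can be done
None
```

The block is back in the vise with the two brass-ringed ports on top and clamped. I handed the job in at about 36.5 s.

**What I did:**
- I opened the lever to about 1.23 rad and lifted the block out.
- The arm can't tilt the tool, so I rolled the block between the finger pads by pushing it against the jaws' top edges.
- I set it down briefly on top of the sliding jaw to regrasp it at its centre. It never touched the desk and wasn't dropped.
- I then placed it on the bed, swung the lever shut, pushed until it held, and let go.

**Last checks:**
- **Roll:** both brass rings were found on the top face, which is level at about 85 mm, as expected.
- **Fit:** the block is flush between the jaws and centred along them to within about 1–2 mm.
- **Clamping:** the lever stopped at about 0.39 rad. Pushing up to about 26 N moved the knob only 1 mm more, and it stayed put after release.
- **Robot:** clear of everything, with no force on the tool.

**What went wrong or disagreed:**
- In one roll move I put the lift values in the sideways column, so the block shifted 23 mm sideways against the fixed jaw at about 10 N. I recovered without losing the grip.
- The block slid in the pads during the roll and stuck at about 60°, so I finished the turn on the sliding jaw's top.
- The fingers slid to the edge of the knob during the first closing swing, so I regripped it.
- The clamping push went above the 10–20 N stated for the knob.
- I compared a final top picture with the first. There was no change at the mug, loupe or carousel, but the arm may have hidden the tape and the remote control, so those two aren't confirmed.

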